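Empty the egg cooker

ROBOT

A 6-joint arm with a two-finger parallel gripper is mounted at the origin on a cart in front of the work surface, level with it; the furniture and walls round the work are solid. World frame = base frame: x ahead of the robot, y to its left, z up, the work surface at z = 0. Lengths are in m, angles in rad, forces in N, time in s.
With the tool pointing down it reaches from about 0.375 to 0.925 m from the base axis. Payload 5.7 kg.
Tool frame: the origin (TCP) lies between the finger pads; the fingertips stand 11 mm ahead of it and the grasp point (between the pads) lies 8 mm behind it (bot.nose_length is the distance from the TCP to the fingertips, in m); z points along the fingers, y is the line along which they close (so a half turn about z gives the same grasp; the last joint's range is limited). The gripper opens to 85 mm and grips with 20 to 120 N. Pads are 22 mm wide; open, the fingers measure 114 mm over their backs; the gripper's body (76 mm by 85 mm) begins 54 mm behind the grasp point. The pads swing forward as they close: fully open they stand 13 mm farther back than shut.
Start: joints at [-1.436, 0.359, 1.51, -0, 1.272, -0.115], TCP at [0.148, -0.581, 0.242] pointing down, gripper open.
Joint ranges: [-2.97, 2.97], [-1.01, 2.36], [0.21, 2.38], [-0.96, 4.11], [0.2, 2.71], [-2.98, 2.98]. Speed limits (rad/s): [2.39, 2.39, 3.14, 3.14, 3.14, 3.14].

INTERFACE

Orientations are given as a rotation vector (axis times angle).
In Python, from plant import observe, eyes, order, models, bot gives the robot as it stands.
- The arm moves only by the tool send_rows, never from a script. Its argument "increments" is a list of rows, each an object of numbers: "ax", "ay", "az": the turn, a rotation vector about the tool's x, y, z scaled (see below); "tx", "ty", "tz": the shift along the tool's x, y, z scaled (see below); "fingers": the opening, from 0 (shut) to 1 (fully open). In form: [{"ax": .., "ay": .., "az": .., "tx": .., "ty": .., "tz": .., "fingers": ..}, ...]. A call has 1 to 10 rows; each row is the pose to reach, as a shift and turn from the pose commanded when the call began, along the tool's axes at that moment, turning the shorter way round; what a row does not reach only later rows make up. The controller multiplies each number of a shift by 75 cm and each number of a turn by 2 pi rad. A row lasts 1/12 s, in which the tool goes at most 41.7 mm and 7.16 degrees, less where a joint would pass 70% of its speed; a pose out of reach is approached as far as the arm can. A call with a number of a shift or a turn outside -1 to 1 is refused whole. A call with a gripper value outside its range is refused whole. The fingers move at their own pace and stop on an object; "newtons" is the grip in N (left out, the last holds). Time passes only in rows, so rows that repeat a pose let the fingers close. It gives the time, the measured TCP pose, the force, the opening and the grip force at its end, in the units of the state.
- observe(): the state, without advancing time (a new reading comes with each control period).
- eyes.snapshot(name): name is "scene" or "side" or "wrist"; returns a dict with "frame" (420x560x3 uint8, red, green, blue), "fov_y" (degrees; the focal length in pixels is half the picture's height over the tangent of half this angle, whatever the lens; pixels are square), "cx", "cy" (the principal point, pixels), "k1" (the pictures are not rectified: a ray, as slopes to the right and down, at radius r is drawn at 1 + k1 r^2 times it, then the intrinsics apply), "rvec" (rotation vector, rad) and "tvec" (3), from world to camera coordinates, as OpenCV has them; the wrist camera has in their place "T_tool_cam" (4x4, takes a point from camera to tool coordinates, whose origin is the TCP and whose axes are the flange's). Camera axes: x right, y down, z forward; pixel columns grow to the right and rows downward; lengths in m; the calibration is good to about 2 mm. A picture is of the moment at which its call begins: read the wrist's pose just before it. There is no depth.
- order.finish_job(): hands the job in; it is judged then, once.
Trained networks look in the newest picture that a camera, given by its name, has taken for a name from the list of things; names that differ only in an ending like _2 or _b are one class to them, and where a whole thing is asked for, a point or a joint stands for the part that bears it (a point fixed in the world has none). Each returns a list of dicts, best first, with "p" (0 to 1); they miss things now and then, are a little off and sometimes report something else, mostly with a low value. They report only what shows in the picture. A call takes as long as a camera call. They do not tell look-alikes from the thing itself.
- models.spot_in(camera, label): "extent" ([left, top, right, bottom] as shares, 0 to 1, of the picture: columns of its width, rows of its height, round what is visible of it).
- models.regions_of(camera, label): "mask" (420x560 bool, what is visible of it) and "extent" ([left, top, right, bottom] as shares, 0 to 1, of the picture: columns of its width, rows of its height, round what is visible of it).
The state is a dict: "clock": time; "joint_positions": joint angles; "dq": joint speeds; "joint_torque": joint torques, N m; "ee_pos": TCP position; "ee_rot": TCP orientation; "force": force on the tool from outside, world axes, zero at the start; "torque": the same for the moment, N m; "width": opening from 0.0 (shut) to 1.0 (fully open); "finger_force": force on a finger pad.
Only numpy, scipy, OpenCV 4.12 (cv2) and the standard library are available. Lean on these libraries where they do the work, as an engineer would, in place of code of your own. Each camera call takes 0.05 s, during which the arm holds its last target. There are 200 camera calls.

TASK

The breakfast eggs are done: take the egg cooker apart from the top down. Gently stand the brown egg in the blue egg cup and the white egg in the yellow one, then lift the wet egg rack out by its knob and set it down inside the white drip dish, and last lift the hot steel bowl off the cooker and set it in the middle of the black trivet. Do not crack an egg or knock over or push away the salt shaker.

Things in the scene. Friction and masses are not known exactly. Their poses are not given: they have to be found in the camera images.
- cooker_base: White round base of the egg cooker, 174 mm across, fixed; its top is 55 mm up, with a low steel ring (116 mm inside, 5 mm high) round the bowl's foot. Stack, bottom up: base, steel bowl, egg rack, two eggs. Origin: centre of its underside, on the worktop; z up; black dial on its -x side.
- steam_bowl: Steel bowl, 0.16 kg, loose on the base: foot 100 mm across, lip 140 mm, lip top 38 mm above the foot, mouth radius 59 mm. Two upright black grips on the lip at y = +75 and -75 mm of its frame, each 12 mm thick along y (radially), 34 mm wide along x, 34 to 68 mm above the foot: lift it by one, pinched firmly across the 12 mm. Origin: centre of the foot's underside, z up.
- egg_rack: Grey-green plastic rack, 0.12 kg: ring 128 mm across, 4 mm thick, lying on the bowl's lip; skirt (110 mm across, 10 mm deep) in the bowl with 4 mm play; egg pockets at x = +33 and -33 mm of its frame (42 mm across, tops at z = 14 mm); on its axis a black knob, 20 mm diameter, z = 34 to 52 mm. Origin: on the axis at the ring's underside, 10 mm above the skirt's foot; z up.
- egg_brown: Brown egg, 60 g, 43 mm thick, 56.5 mm tall, standing in one pocket of the rack, thick end down. Origin: on its axis at its thickest place, 23.5 mm above its lowest point, 33 mm below its tip; z towards the tip. Fragile: cracks if gripped with over 50 N (20 N holds it), or pressed or dropped onto a cup or the rack with over 40 N.
- egg_white: White egg, otherwise exactly like the brown one (same size, origin and fragility), standing in the other pocket of the rack.
- cup_blue: Blue egg cup with a stem and round foot (50 mm), loose, 0.15 kg, 44 mm tall; its mouth is 37 mm inside and 43 mm outside. An egg in it has its origin 55 mm above the worktop; let go 2 or 3 mm higher, it settles into the cup by itself. Origin: centre of its underside, z up.
- cup_yellow: Yellow egg cup with a thick plain foot (44 mm), loose, 0.15 kg; height and mouth as the blue one. Origin: centre of its underside, z up.
- trivet: Round black trivet with three grey rings, 160 mm across, 8 mm thick, fixed to the worktop. Origin: centre of its underside, z up.
- drip_dish: Round white shallow dish, 144 mm across, fixed to the worktop; inner floor 4 mm above the worktop and about 126 mm across, rim 10 mm above the worktop. The rack standing in it rests on its skirt, its origin 14 mm above the worktop. Origin: centre of its underside, z up.
- salt_shaker: Salt shaker, clear with a grey top, 44 mm across, 90 mm tall, standing loose among the work; to be left where it is. Origin: centre of its underside, z up.
Mind the look-alikes: they are no part of the job. What is shaped like the egg_white but pink, red or turquoise is not meant.

How it is judged:
By the outcome, as a careful person would: the job done as asked, in the order asked, and still so for the second after the job is handed in, with the robot touching nothing.
It also fails if it takes over 120 s, if anything falls off the work surface, if the arm or the gripper's body presses on something with over 40 N, if the wrist force passes 120 N, or if a joint passes its speed limit or range.

## Working session

There is one attempt and no reset: what is moved stays moved. The work goes in short steps, Python scripts to look and compute and a tool call to move; the robot and the scene stay as the last step left them, time stands still between calls to the robot, and variables do not carry over. Pictures are saved under pics/ and viewed, at most 22 in all, crops included, and the job is handed in when it is done.

Besides the shell and the picture viewer there is one more tool, called after ">>>" in YAML: its name, and indented under it one key for each argument. send_rows: Moves the arm, as the interface text tells. Shifts and turns lie within -1 to 1; 1 stands for 75 cm of shift or 2 pi rad of turn. Its arguments: {"type":"object","properties":{"increments":{"type":"array","items":{"type":"object","properties":{"ax":{"type":"number"},"ay":{"type":"number"},"az":{"type":"number"},"tx":{"type":"number"},"ty":{"type":"number"},"tz":{"type":"number"},"fingers":{"type":"number"}}}},"newtons":{"type":"number"}},"required":["increments"]}

```bash
mkdir -p pics; ls
cat > h.py <<'E'
import numpy as np, cv2
from plant import observe, eyes, order, models, bot
from scipy.spatial.transform import Rotation as R
def snap(n):
    s=observe(); d=eyes.snapshot(n)
    h,w=d['frame'].shape[:2]; f=h/2/np.tan(np.radians(d['fov_y'])/2)
    d['K']=np.array([[f,0,d['cx']],[0,f,d['cy']],[0,0,1.]]); d['D']=np.array([d['k1'],0,0,0.])
    if 'T_tool_cam' in d:
        T=np.eye(4);T[:3,:3]=R.from_rotvec(s['ee_rot']).as_matrix();T[:3,3]=s['ee_pos'];T=np.linalg.inv(T@np.array(d['T_tool_cam']))
        d['rvec']=R.from_matrix(T[:3,:3]).as_rotvec();d['tvec']=T[:3,3]
    d['rvec']=np.array(d['rvec'],float);d['tvec']=np.array(d['tvec'],float)
    return d
def save(d,name,crop=None,scale=1):
    im=d['frame'][...,::-1]
    if crop: l,t,r,b=crop; im=im[t:b,l:r]
    cv2.imwrite('pics/'+name+'.png',cv2.resize(im,None,fx=scale,fy=scale,interpolation=cv2.INTER_CUBIC))
def ray(d,uv):
    p=cv2.undistortPoints(np.array(uv,float).reshape(-1,1,2),d['K'],d['D']).reshape(-1,2)
    M=R.from_rotvec(d['rvec']).as_matrix(); o=-M.T@d['tvec']
    return o,np.c_[p,np.ones(len(p))]@M
def onz(d,uv,z):
    o,r=ray(d,uv); return o+r*((z-o[2])/r[:,2])[:,None]
def proj(d,P):
    return cv2.projectPoints(np.array(P,float).reshape(-1,1,3),d['rvec'],d['tvec'],d['K'],d['D'])[0].reshape(-1,2)
def tri(ds,uvs):
    A=np.zeros((3,3));b=np.zeros(3)
    for d,uv in zip(ds,uvs):
        o,r=ray(d,[uv]);r=r[0]/np.linalg.norm(r[0]);Q=np.eye(3)-np.outer(r,r);A+=Q;b+=Q@o
    return np.linalg.solve(A,b)
E
python3 - <<'E'
from h import *
print(observe())
names="cooker_base steam_bowl egg_rack egg_brown egg_white cup_blue cup_yellow trivet drip_dish salt_shaker".split()
for c in ('scene','side'):
    d=snap(c); save(d,c,scale=1.4); o,_=ray(d,[[280,210]]); print(c,o.round(3),d['fov_y'])
    for n in names:
        print(n,[(round(x['p'],2),(np.array(x['extent'])*[560,420,560,420]).round().astype(int).tolist()) for x in models.spot_in(c,n)[:4]])
E
```

```text
pics
{'clock': 0.0, 'joint_positions': array([-1.43611815e+00,  3.59545585e-01,  1.51142771e+00, -1.24296323e-05,
        1.27251600e+00, -1.15113353e-01]), 'dq': array([ 0.00081932, -0.00169573, -0.00046371,  0.0010099 , -0.000364  ,
        0.00158608]), 'joint_torque': array([-1.68715138e-03, -5.27616692e+01, -2.78622276e+01, -3.56056507e-04,
        1.32702370e-02,  1.55878791e-05]), 'ee_pos': array([ 0.14821215, -0.58072175,  0.24143121]), 'ee_rot': array([-3.11523933e+00, -3.91121785e-01,  4.77708190e-05]), 'force': array([-0.34113   , -0.24230148,  1.17423322]), 'torque': array([ 0.03749897, -0.04081278,  0.06854162]), 'finger_force': 0.0, 'width': 0.9983746592274707}
scene [-0.055  0.907  1.159] 44.10994170720413
cooker_base [(0.62, [288, 234, 352, 274])]
steam_bowl [(0.64, [290, 209, 346, 255])]
egg_rack []
egg_brown [(0.64, [321, 224, 335, 241])]
egg_white [(0.82, [181, 336, 200, 356]), (0.72, [240, 218, 256, 246]), (0.7, [308, 206, 323, 222]), (0.59, [223, 345, 246, 365])]
cup_blue [(0.51, [364, 198, 376, 215])]
cup_yellow [(0.53, [389, 172, 404, 189])]
trivet [(0.84, [253, 184, 304, 222])]
drip_dish [(0.75, [227, 277, 279, 331])]
salt_shaker [(0.75, [241, 218, 258, 245])]
side [-0.167 -0.891  1.241] 44.991684251383994
cooker_base [(0.85, [251, 247, 272, 265])]
steam_bowl []
egg_rack []
egg_brown []
egg_white [(0.6, [295, 222, 336, 248])]
cup_blue [(0.62, [277, 283, 293, 302])]
cup_yellow [(0.45, [296, 219, 335, 250])]
trivet [(0.87, [298, 221, 336, 246])]
drip_dish []
salt_shaker [(0.46, [268, 195, 282, 206])]
```

View pics/scene.png

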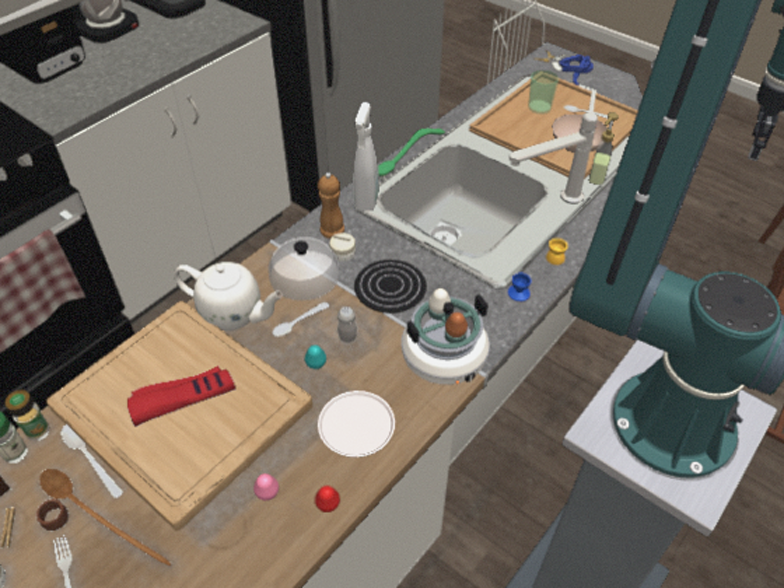

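View pics/side.png

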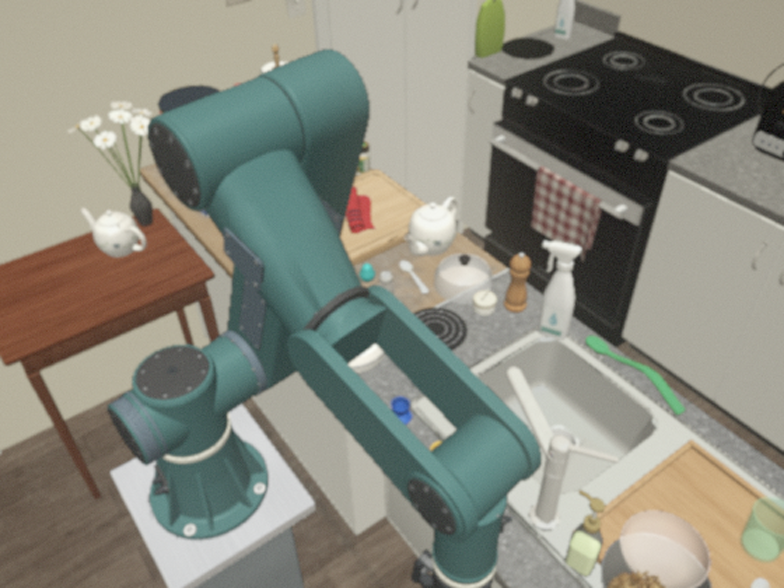

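Scene picture at 784 px wide: the egg cooker is at (446,340), with the white egg at (440,299) and the brown egg at (457,322). The blue cup is at (519,287), the yellow cup at (557,250), the trivet at (391,286), the drip dish at (356,423) and the shaker at (347,323).

Things that could be taken for the white egg: turquoise (316,356), pink (265,487), red (327,499), and the knob on the glass lid at (302,248). I choose the white and brown ones standing in the rack. In the side picture the arm hides most of the work.

Run:
```python
from h import *
d=snap('scene'); save(d,'crop',(200,160,430,340),3.4)
def cen(n,z,i=0):
    x=models.regions_of('scene',n)
    for m in x[:3]:
        ys,xs=np.nonzero(m['mask']); c=[(xs.min()+xs.max())/2,(ys.min()+ys.max())/2]
        print(n,round(m['p'],2),c,onz(d,[c],z)[0].round(3))
for n,z in [('cooker_base',.045),('steam_bowl',.09),('egg_rack',.1),('egg_brown',.13),('egg_white',.13),('cup_blue',.022),('cup_yellow',.022),('trivet',.008),('drip_dish',.008),('salt_shaker',.045)]: cen(n,z)
```

```text
cooker_base 0.79 [np.float64(318.0), np.float64(254.0)] [0.414 0.178 0.045]
steam_bowl 0.86 [np.float64(319.5), np.float64(232.0)] [0.437 0.145 0.09 ]
egg_brown 0.8 [np.float64(325.5), np.float64(231.5)] [0.407 0.163 0.13 ]
egg_white 0.74 [np.float64(190.0), np.float64(347.0)] [0.44  0.617 0.13 ]
egg_white 0.6 [np.float64(313.0), np.float64(214.5)] [0.468 0.136 0.13 ]
egg_white 0.6 [np.float64(233.5), np.float64(355.5)] [0.353 0.571 0.13 ]
cup_blue 0.68 [np.float64(247.5), np.float64(232.0)] [0.627 0.228 0.022]
cup_blue 0.53 [np.float64(371.5), np.float64(204.0)] [ 0.413 -0.092  0.022]
cup_yellow 0.68 [np.float64(397.5), np.float64(179.0)] [ 0.408 -0.237  0.022]
cup_yellow 0.65 [np.float64(326.0), np.float64(231.5)] [0.455 0.084 0.022]
trivet 0.84 [np.float64(278.5), np.float64(204.0)] [0.637 0.077 0.008]
trivet 0.48 [np.float64(319.0), np.float64(230.5)] [0.479 0.083 0.008]
drip_dish 0.74 [np.float64(253.5), np.float64(302.0)] [0.465 0.387 0.008]
drip_dish 0.47 [np.float64(397.0), np.float64(179.5)] [ 0.414 -0.248  0.008]
salt_shaker 0.8 [np.float64(248.0), np.float64(232.0)] [0.612 0.241 0.045]
```

View pics/crop.png

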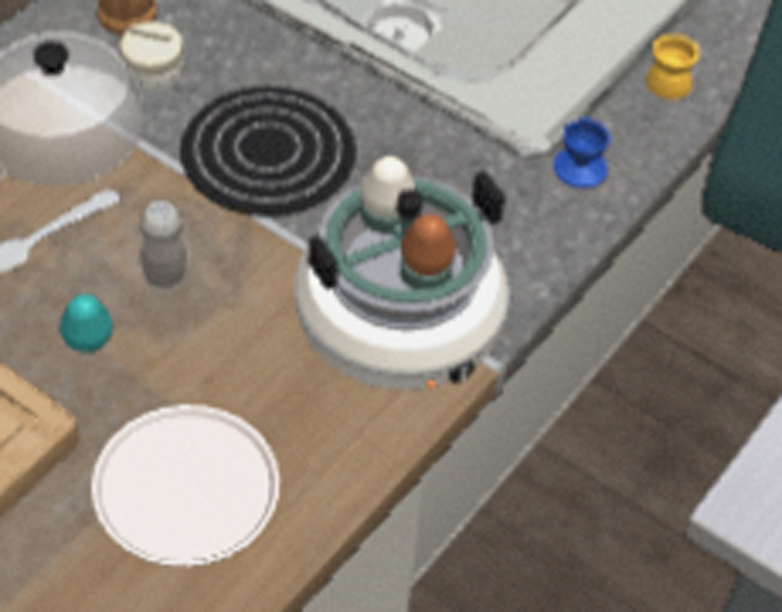

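```bash
cat >> h.py <<'E'
def inc(p,yaw=None,s=None):
    "row from the measured pose to tool-down at p with tool-x heading yaw"
    s=s or observe(); M=R.from_rotvec(s['ee_rot'])
    t=M.inv().apply(np.array(p)-s['ee_pos'])/.75
    if yaw is None: x=M.as_matrix()[:,0]; yaw=np.arctan2(x[1],x[0])
    T=R.from_euler('z',yaw)*R.from_euler('x',np.pi)
    a=(M.inv()*T).as_rotvec()/(2*np.pi)
    n=max(np.linalg.norm(t)*750/41.7,np.degrees(np.linalg.norm(a)*2*np.pi)/7.16)
    print(p,'yaw%.3f'%yaw,'t',t.round(4),'a',a.round(4),'rows %.1f'%n)
E
python3 - <<'E'
from h import *
inc([.36,-.36,.38],0.); inc([.42,-.03,.40],0.)
for k in dir(bot):
    if k[0]!='_': print(k,getattr(bot,k))
d=snap('wrist'); print(d['T_tool_cam'],d['fov_y'])
E
```

```text
[0.36, -0.36, 0.38] yaw0.000 t [ 0.3464 -0.2162 -0.1836] a [-0.     -0.      0.0398] rows 8.1
[0.42, -0.03, 0.4] yaw0.000 t [ 0.5327 -0.6227 -0.2102] a [-0.     -0.      0.0398] rows 15.2
PlanningError <class 'plant.PlanningError'>
nose_length 0.011
[[-1.67672518e-04 -9.64877559e-01 -2.62699957e-01  6.63969918e-02]
 [ 9.99999936e-01 -7.84974239e-05 -3.49950969e-04  2.67141228e-05]
 [ 3.17038567e-04 -2.62699999e-01  9.64877510e-01 -1.31853955e-01]
 [ 0.00000000e+00  0.00000000e+00  0.00000000e+00  1.00000000e+00]] 70.51754758313663
```

>>> send_rows:
  increments:
    - {"tx":0.346,"ty":-0.216,"tz":-0.184,"az":0.04,"fingers":1}
    - {"tx":0.346,"ty":-0.216,"tz":-0.184,"az":0.04,"fingers":1}
    - {"tx":0.346,"ty":-0.216,"tz":-0.184,"az":0.04,"fingers":1}
    - {"tx":0.346,"ty":-0.216,"tz":-0.184,"az":0.04,"fingers":1}
    - {"tx":0.346,"ty":-0.216,"tz":-0.184,"az":0.04,"fingers":1}
    - {"tx":0.346,"ty":-0.216,"tz":-0.184,"az":0.04,"fingers":1}
    - {"tx":0.346,"ty":-0.216,"tz":-0.184,"az":0.04,"fingers":1}
    - {"tx":0.533,"ty":-0.623,"tz":-0.21,"az":0.04,"fingers":1}
    - {"tx":0.533,"ty":-0.623,"tz":-0.21,"az":0.04,"fingers":1}
    - {"tx":0.533,"ty":-0.623,"tz":-0.21,"az":0.04,"fingers":1}

```text
invalid input
```

Run:
```python
from h import *
print(observe()['ee_pos'])
inc([.43,-.05,.36],0.)
```

```text
[ 0.14829665 -0.58133587  0.24228182]
[0.43, -0.05, 0.36] yaw0.000 t [ 0.5391 -0.5936 -0.1569] a [-0.      0.      0.0398] rows 14.7
```

>>> send_rows:
  increments:
    - {"ax":0,"ay":0,"az":0.04,"tx":0.346,"ty":-0.216,"tz":-0.184,"fingers":1}
    - {"ax":0,"ay":0,"az":0.04,"tx":0.346,"ty":-0.216,"tz":-0.184,"fingers":1}
    - {"ax":0,"ay":0,"az":0.04,"tx":0.346,"ty":-0.216,"tz":-0.184,"fingers":1}
    - {"ax":0,"ay":0,"az":0.04,"tx":0.346,"ty":-0.216,"tz":-0.184,"fingers":1}
    - {"ax":0,"ay":0,"az":0.04,"tx":0.346,"ty":-0.216,"tz":-0.184,"fingers":1}
    - {"ax":0,"ay":0,"az":0.04,"tx":0.346,"ty":-0.216,"tz":-0.184,"fingers":1}
    - {"ax":0,"ay":0,"az":0.04,"tx":0.346,"ty":-0.216,"tz":-0.184,"fingers":1}
    - {"ax":0,"ay":0,"az":0.04,"tx":0.346,"ty":-0.216,"tz":-0.184,"fingers":1}
    - {"ax":0,"ay":0,"az":0.04,"tx":0.346,"ty":-0.216,"tz":-0.184,"fingers":1}
    - {"ax":0,"ay":0,"az":0.04,"tx":0.346,"ty":-0.216,"tz":-0.184,"fingers":1}
  newtons: 25

```text
clock: 2.53
ee_pos: [0.3613, -0.3592, 0.3818]
ee_rot: [3.139, 0.004, 0.003]
force: [-0.4, -0.8, -0.3]
width: 1.002
finger_force: 0.0
```

Run:
```python
from h import *
print(observe()['ee_pos'],observe()['clock'])
inc([.44,.03,.38],0.)
```

```text
[ 0.36134059 -0.35922691  0.38175585] 2.5333
[0.44, 0.03, 0.38] yaw0.000 t [ 0.1061 -0.5187  0.0014] a [ 0.0004 -0.0003  0.0004] rows 9.5
```

>>> send_rows:
  increments:
    - {"ax":0,"ay":0,"az":0,"tx":0.106,"ty":-0.519,"tz":0,"fingers":1}
    - {"ax":0,"ay":0,"az":0,"tx":0.106,"ty":-0.519,"tz":0,"fingers":1}
    - {"ax":0,"ay":0,"az":0,"tx":0.106,"ty":-0.519,"tz":0,"fingers":1}
    - {"ax":0,"ay":0,"az":0,"tx":0.106,"ty":-0.519,"tz":0,"fingers":1}
    - {"ax":0,"ay":0,"az":0,"tx":0.106,"ty":-0.519,"tz":0,"fingers":1}
    - {"ax":0,"ay":0,"az":0,"tx":0.106,"ty":-0.519,"tz":0,"fingers":1}
    - {"ax":0,"ay":0,"az":0,"tx":0.106,"ty":-0.519,"tz":0,"fingers":1}
    - {"ax":0,"ay":0,"az":0,"tx":0.106,"ty":-0.519,"tz":0,"fingers":1}
    - {"ax":0,"ay":0,"az":0,"tx":0.106,"ty":-0.519,"tz":0,"fingers":1}
    - {"ax":0,"ay":0,"az":0,"tx":0.106,"ty":-0.519,"tz":0,"fingers":1}

```text
clock: 3.37
ee_pos: [0.4397, 0.0312, 0.3795]
ee_rot: [-3.14, 0.002, 0.001]
force: [0.5, -0.1, 0.1]
width: 0.999
finger_force: 0.0
```

```bash
cat >> h.py <<'E'
Z=dict(cooker_base=.045,steam_bowl=.09,egg_rack=.097,egg_brown=.13,egg_white=.13,cup_blue=.03,cup_yellow=.03,trivet=.008,drip_dish=.009,salt_shaker=.06)
def look(cam,names=Z,k=3):
    d=snap(cam)
    for n in names:
        for m in models.regions_of(cam,n)[:k]:
            ys,xs=np.nonzero(m['mask'])
            c=[(xs.min()+xs.max())/2,(ys.min()+ys.max())/2]
            print(n,round(m['p'],2),c,[int(np.ptp(xs)),int(np.ptp(ys))],onz(d,[c],Z[n])[0].round(3))
    return d
E
python3 - <<'E'
from h import *
print(observe()['ee_pos'],observe()['clock'])
d=look('wrist'); save(d,'w1',scale=1.4)
E
```

```text
[0.43972323 0.03124201 0.3795276 ] 3.3667
cooker_base 0.57 [np.float64(214.0), np.float64(168.0)] [102, 108] [0.445 0.134 0.045]
steam_bowl 0.9 [np.float64(195.5), np.float64(174.5)] [123, 97] [0.442 0.151 0.09 ]
egg_brown 0.77 [np.float64(187.5), np.float64(202.0)] [31, 30] [0.411 0.153 0.13 ]
egg_white 0.79 [np.float64(77.5), np.float64(52.0)] [35, 30] [0.592 0.267 0.13 ]
egg_white 0.42 [np.float64(352.5), np.float64(186.5)] [33, 33] [ 0.432 -0.064  0.13 ]
cup_blue 0.63 [np.float64(352.5), np.float64(185.5)] [33, 31] [ 0.414 -0.089  0.03 ]
cup_yellow 0.63 [np.float64(439.5), np.float64(189.5)] [37, 29] [ 0.407 -0.233  0.03 ]
trivet 0.59 [np.float64(253.0), np.float64(46.0)] [104, 92] [0.627 0.072 0.008]
drip_dish 0.92 [np.float64(68.0), np.float64(154.0)] [86, 84] [0.464 0.386 0.009]
salt_shaker 0.72 [np.float64(133.5), np.float64(49.5)] [51, 39] [0.611 0.232 0.06 ]
```

View pics/w1.png

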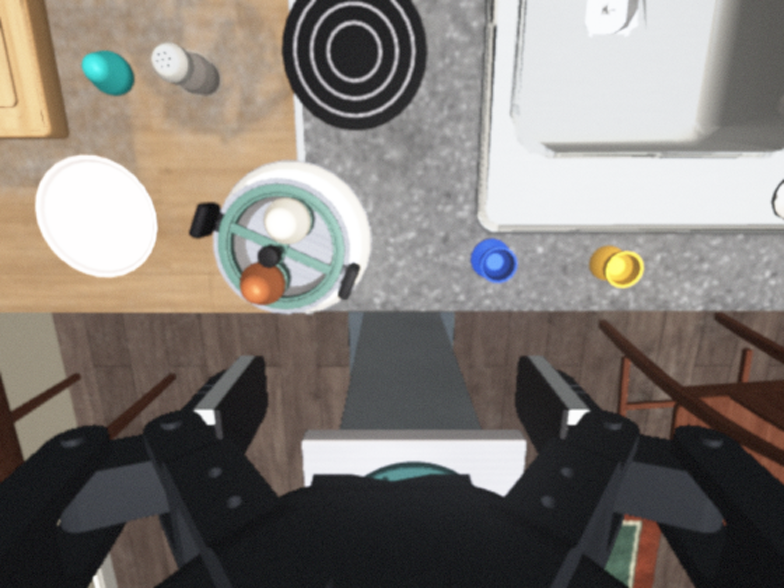

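Run:
```python
from h import *
s=snap('scene'); w=snap('wrist')
C=lambda a,b:[200+a/3.4,160+b/3.4]
for n,a,b in [('knob',(409,203),(270,257)),('gripL',(323,262),(205,220)),('gripR',(488,197),(350,281)),('white',(387,188),(286,221)),('brown',(429,244),(264,284)),('bluemouth',(588,135),(495,263)),('yelmouth',(677,50),(622,268)),('shakertop',(160,215),(170,63))]:
    p=tri([s,w],[C(*a),[b[0]/1.4,b[1]/1.4]]); print(n,p.round(4),(proj(w,[p])[0]*1.4-b).round(1),(proj(s,[p])[0]-C(*a)).round(1))
```

```text
knob [0.4387 0.1405 0.1342] [-1.2 -1.6] [0.7 0.1]
gripL [0.4692 0.2097 0.1033] [-0.7 -0.9] [0.4 0.1]
gripR [0.4085 0.0709 0.103 ] [-1.3 -1.7] [ 0.8 -0. ]
white [0.4697 0.1272 0.1182] [-0.9 -1.3] [0.5 0.1]
brown [0.4092 0.153  0.1187] [-1.1 -1.4] [0.6 0. ]
bluemouth [ 0.4117 -0.0925  0.0407] [0.5 0.6] [-0.3  0.1]
yelmouth [ 0.4063 -0.2393  0.0405] [-0.3 -0.2] [ 0.1 -0.1]
shakertop [0.615  0.2378 0.0761] [-1.1 -2. ] [0.6 0.3]
```

Wrist picture: the white egg is at (286,221), the brown egg at (264,284), the knob at (270,257), the blue cup at (495,263) and the yellow cup at (622,268). The grips are at (205,220) and (350,281), and the shaker at (170,63). Both views triangulate consistently, so I'm going to the brown egg.

Run:
```python
from h import *
inc([.4085,.1534,.23],-.407)
```

```text
[0.4085, 0.1534, 0.23] yaw-0.407 t [-0.0422 -0.1667  0.2005] a [-0.     -0.      0.0644] rows 4.8
```

>>> send_rows:
  increments:
    - {"ax":0,"ay":0,"az":0.0645,"tx":-0.042,"ty":-0.166,"tz":0.2,"fingers":1}
    - {"ax":0,"ay":0,"az":0.0645,"tx":-0.042,"ty":-0.166,"tz":0.2,"fingers":1}
    - {"ax":0,"ay":0,"az":0.0645,"tx":-0.042,"ty":-0.166,"tz":0.2,"fingers":1}
    - {"ax":0,"ay":0,"az":0.0645,"tx":-0.042,"ty":-0.166,"tz":0.2,"fingers":1}
    - {"ax":0,"ay":0,"az":0.0645,"tx":-0.042,"ty":-0.166,"tz":0.2,"fingers":1}
    - {"ax":0,"ay":0,"az":0.0645,"tx":-0.042,"ty":-0.166,"tz":0.2,"fingers":1}
    - {"ax":0,"ay":0,"az":0.0645,"tx":-0.042,"ty":-0.166,"tz":0.2,"fingers":1}

```text
clock: 4.6
ee_pos: [0.4072, 0.1538, 0.2292]
ee_rot: [3.076, -0.63, -0.005]
force: [0.3, -0.1, 0.3]
width: 0.999
finger_force: 0.0
```

Run:
```python
from h import *
print(observe()['ee_pos'])
w=look('wrist',['egg_brown','egg_white','steam_bowl']); save(w,'w2',scale=1.4)
# predicted pixels
P=[[.4085,.1534,.118],[.4085,.1534,.151],[.4691,.1272,.118],[.4388,.1403,.145]]
print((proj(w,P)*1.4).round())
inc([.4085,.1534,.118],-.407)
```

```text
[0.407196   0.15380441 0.22924315]
egg_brown 0.91 [np.float64(275.5), np.float64(209.5)] [49, 49] [0.411 0.155 0.13 ]
egg_white 0.88 [np.float64(17.0), np.float64(312.5)] [34, 35] [0.414 0.406 0.13 ]
egg_white 0.65 [np.float64(277.5), np.float64(126.5)] [53, 55] [0.469 0.128 0.13 ]
egg_white 0.61 [np.float64(40.5), np.float64(72.0)] [59, 44] [0.571 0.27  0.13 ]
[[390. 290.]
 [390. 306.]
 [391. 177.]
 [391. 242.]]
[0.4085, 0.1534, 0.118] yaw-0.407 t [-0.0026  0.0005  0.1517] a [-0.0003 -0.0004 -0.0001] rows 2.7
```

View pics/w2.png

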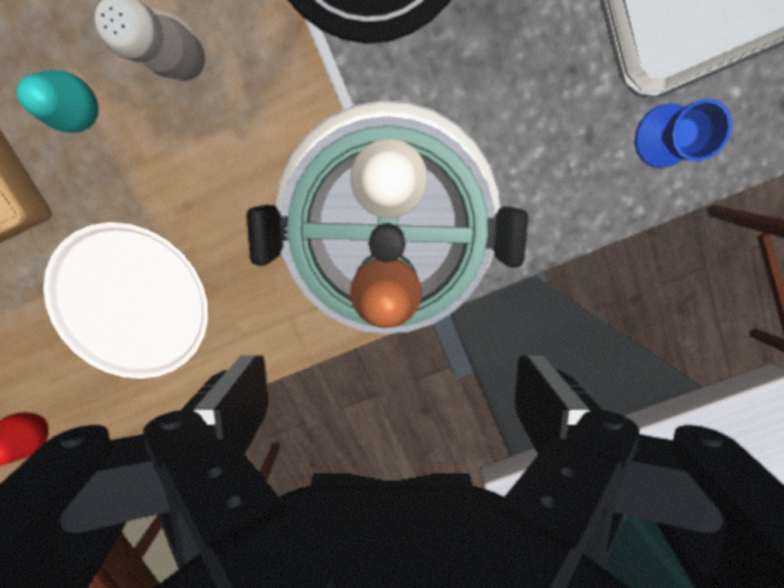

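The brown egg shows at (386,292) and the white one at (388,178), with the knob at (387,242), within about 2 mm of prediction. I'm descending onto the brown egg.

>>> send_rows:
  increments:
    - {"ax":0,"ay":0,"az":0,"tx":-0.0025,"ty":-0.0015,"tz":0.05,"fingers":1}
    - {"ax":0,"ay":0,"az":0,"tx":-0.0025,"ty":-0.0015,"tz":0.1,"fingers":1}
    - {"ax":0,"ay":0,"az":0,"tx":-0.0025,"ty":-0.0015,"tz":0.13,"fingers":1}
    - {"ax":0,"ay":0,"az":0,"tx":-0.0025,"ty":-0.0015,"tz":0.15,"fingers":1}
    - {"ax":0,"ay":0,"az":0,"tx":-0.0025,"ty":-0.0015,"tz":0.15,"fingers":1}
  newtons: 22

```text
clock: 5.22
ee_pos: [0.4064, 0.1542, 0.1162]
ee_rot: [3.075, -0.637, -0.005]
force: [-0.2, -0.2, 1.1]
width: 1.0
finger_force: 0.0
```

>>> send_rows:
  increments:
    - {"ax":0,"ay":0,"az":0,"tx":0,"ty":0,"tz":0,"fingers":0.7}
    - {"ax":0,"ay":0,"az":0,"tx":0,"ty":0,"tz":0,"fingers":0.6}
    - {"ax":0,"ay":0,"az":0,"tx":0,"ty":0,"tz":0,"fingers":0.55}
    - {"ax":0,"ay":0,"az":0,"tx":0,"ty":0,"tz":0,"fingers":0.5}
    - {"ax":0,"ay":0,"az":0,"tx":0,"ty":0,"tz":0,"fingers":0.4}
    - {"ax":0,"ay":0,"az":0,"tx":0,"ty":0,"tz":0,"fingers":0.3}
    - {"ax":0,"ay":0,"az":0,"tx":0,"ty":0,"tz":0,"fingers":0.3}
    - {"ax":0,"ay":0,"az":0,"tx":0,"ty":0,"tz":0,"fingers":0.3}
  newtons: 22

```text
clock: 5.88
ee_pos: [0.4087, 0.1556, 0.1192]
ee_rot: [-3.075, 0.634, -0.005]
force: [0.3, 0.8, 6.7]
width: 0.486
finger_force: 21.8
```

>>> send_rows:
  increments:
    - {"ax":0,"ay":0,"az":0,"tx":0,"ty":0,"tz":-0.01,"fingers":0.3}
    - {"ax":0,"ay":0,"az":0,"tx":0,"ty":0,"tz":-0.03,"fingers":0.3}
    - {"ax":0,"ay":0,"az":0,"tx":0,"ty":0,"tz":-0.07,"fingers":0.3}
    - {"ax":0,"ay":0,"az":0,"tx":0,"ty":0,"tz":-0.12,"fingers":0.3}
    - {"ax":0,"ay":0,"az":0,"tx":0,"ty":0,"tz":-0.16,"fingers":0.3}
    - {"ax":0,"ay":0,"az":0,"tx":0,"ty":0,"tz":-0.16,"fingers":0.3}
    - {"ax":0,"ay":0,"az":0,"tx":0,"ty":0,"tz":-0.16,"fingers":0.3}

```text
clock: 6.47
ee_pos: [0.4084, 0.1555, 0.24]
ee_rot: [-3.075, 0.634, -0.007]
force: [-0.3, -0.3, -1.8]
width: 0.484
finger_force: 22.6
```

Run:
```python
from h import *
o=observe();print(o['ee_pos'],o['width'],o['finger_force'],o['force'])
M=R.from_rotvec(o['ee_rot']).as_matrix();print(M[:,2])
s=look('scene',['egg_brown','egg_white']);w=look('wrist',['egg_brown','cup_blue'])
cv2.imwrite('pics/lift.png',np.hstack([cv2.resize(s['frame'][150:300,250:400,::-1],(400,400)),cv2.resize(w['frame'][150:350,180:380,::-1],(400,400))]))
inc([.4117,-.0925,.15],-.0)
```

```text
[0.40841746 0.15549393 0.23999339] 0.4841638711596352 22.616851329803467 [-0.32551341 -0.25293533 -1.77320456]
[ 0.00480643  0.00100852 -0.99998794]
egg_brown 0.76 [np.float64(331.0), np.float64(199.5)] [14, 19] [0.464 0.06  0.13 ]
egg_white 0.7 [np.float64(225.0), np.float64(254.5)] [14, 17] [0.557 0.383 0.13 ]
egg_white 0.64 [np.float64(232.5), np.float64(355.5)] [17, 19] [0.355 0.573 0.13 ]
egg_white 0.63 [np.float64(189.5), np.float64(347.5)] [17, 19] [0.44  0.619 0.13 ]
egg_brown 0.71 [np.float64(279.0), np.float64(274.5)] [86, 99] [0.351 0.178 0.13 ]
cup_blue 0.62 [np.float64(483.5), np.float64(93.5)] [67, 47] [ 0.413 -0.087  0.03 ]
[0.4117, -0.0925, 0.15] yaw-0.000 t [0.1376 0.3    0.1156] a [ 0.0002  0.0004 -0.0647] rows 6.3
```

View pics/lift.png

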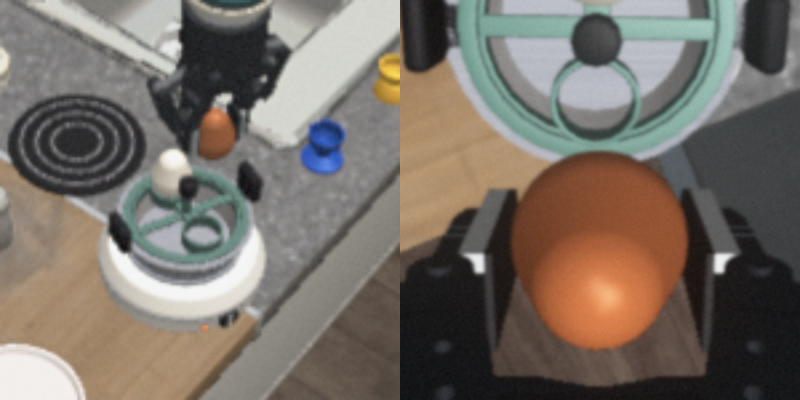

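The brown egg is held upright and centred between the pads. Next I'll work out its offset in the gripper.

```bash
cat >> h.py <<'E'
from scipy.optimize import least_squares
def eggpts(o):
    t,p=np.meshgrid(np.linspace(0,np.pi,41),np.linspace(0,2*np.pi,60)); z=np.cos(t)
    return np.array(o)+np.c_[(.0215*np.sin(t)*np.cos(p)).ravel(),(.0215*np.sin(t)*np.sin(p)).ravel(),np.where(z>0,.033*z,.0235*z).ravel()]
def eggfit(cams,name,g):
    obs=[];ds=[]
    for c in cams:
        d=snap(c);ds.append(d)
        P=proj(d,eggpts(g)).mean(0)
        best=min(models.regions_of(c,name),key=lambda m:np.linalg.norm((np.array(m['extent']).reshape(2,2)*[560,420]).mean(0)-P))
        ys,xs=np.nonzero(best['mask']);obs.append([xs.min(),ys.min(),xs.max()+1,ys.max()+1])
    def f(o):
        return np.concatenate([np.r_[proj(d,eggpts(o)).min(0),proj(d,eggpts(o)).max(0)]-b for d,b in zip(ds,obs)])
    r=least_squares(f,g,loss='soft_l1',x_scale=.01); print(name,cams,r.x.round(4),'res',r.fun.round(1)); return r.x
E
python3 - <<'E'
from h import *
p=observe()['ee_pos'];print(p)
g=[p[0],p[1],p[2]-.001]
eggfit(['wrist'],'egg_brown',g);eggfit(['scene'],'egg_brown',g);eggfit(['scene','wrist'],'egg_brown',g)
E
```

```text
[0.40620323 0.15500482 0.23657177]
egg_brown ['wrist'] [0.4048 0.1553 0.2333] res [-0.1  0.1  0.1 -0.1]
egg_brown ['scene'] [0.4684 0.0454 0.1033] res [-0.7  0.6  0.7 -0.6]
egg_brown ['scene', 'wrist'] [0.4059 0.1553 0.2348] res [-2.3  0.2  0.3  0.7 -0.2 -0.1  0.4  0.1]
```

```bash
cat >> h.py <<'E'
def pose(n=4):
    ps=[]
    for i in range(n): ps.append(observe()['ee_pos']); eyes.snapshot('wrist')
    return np.mean(ps,0)
def rings(o,R_):
    a=np.linspace(0,2*np.pi,90)
    return np.vstack([np.c_[o[0]+r*np.cos(a),o[1]+r*np.sin(a),np.full(90,z)] for r,z in R_])
SH=dict(cup_blue=[(.0215,.044),(.025,.003)],cup_yellow=[(.0215,.044),(.022,.0)],drip_dish=[(.072,.01)],trivet=[(.08,.008)],salt_shaker=[(.022,0),(.02,.09)])
def fit(cam,name,g):
    d=snap(cam); P=proj(d,rings(g,SH[name])).mean(0)
    L=models.regions_of(cam,name)
    if not L: print(name,cam,'none');return
    best=min(L,key=lambda m:np.linalg.norm((np.array(m['extent']).reshape(2,2)*[560,420]).mean(0)-P))
    ys,xs=np.nonzero(best['mask']);b=np.array([xs.min(),ys.min(),xs.max()+1,ys.max()+1])
    f=lambda o:np.r_[proj(d,rings(o,SH[name])).min(0),proj(d,rings(o,SH[name])).max(0)]-b
    r=least_squares(f,g,loss='soft_l1',x_scale=.01);print(name,cam,r.x.round(4),'res',r.fun.round(1)); return r.x
E
python3 - <<'E'
from h import *
p=pose();print(p); s=observe();s['ee_pos']=p
for c in('scene','wrist'): fit(c,'cup_blue',[.412,-.0925]);fit(c,'cup_yellow',[.407,-.239])
inc([.4,-.01,.2],-.407,s)
E
```

```text
[0.40723611 0.15521649 0.23780107]
cup_blue scene [ 0.4107 -0.0914] res [-0.1  0.2  0.1 -0.2]
cup_yellow scene [ 0.4057 -0.2336] res [-0.5 -0.8  0.5  0.7]
cup_blue wrist [ 0.4108 -0.0908] res [ 0.3 -0.7 -0.2  1. ]
cup_yellow wrist none
[0.4, -0.01, 0.2] yaw-0.407 t [0.0783 0.2061 0.0504] a [-0. -0.  0.] rows 4.1
```

>>> send_rows:
  increments:
    - {"ax":0,"ay":0,"az":0,"tx":0.02,"ty":0.05,"tz":0.01,"fingers":0.3}
    - {"ax":0,"ay":0,"az":0,"tx":0.05,"ty":0.1,"tz":0.02,"fingers":0.3}
    - {"ax":0,"ay":0,"az":0,"tx":0.07,"ty":0.15,"tz":0.04,"fingers":0.3}
    - {"ax":0,"ay":0,"az":0,"tx":0.078,"ty":0.19,"tz":0.05,"fingers":0.3}
    - {"ax":0,"ay":0,"az":0,"tx":0.078,"ty":0.206,"tz":0.05,"fingers":0.3}
    - {"ax":0,"ay":0,"az":0,"tx":0.078,"ty":0.206,"tz":0.05,"fingers":0.3}
    - {"ax":0,"ay":0,"az":0,"tx":0.078,"ty":0.206,"tz":0.05,"fingers":0.3}

```text
clock: 8.35
ee_pos: [0.3998, -0.0102, 0.2003]
ee_rot: [-3.076, 0.638, 0.0]
force: [-0.1, 0.6, -1.6]
width: 0.485
finger_force: 22.7
```

Run:
```python
from h import *
p=pose();print(p); s=observe();s['ee_pos']=p;print(s['width'])
c=fit('wrist','cup_blue',[.412,-.0925]);fit('wrist','cup_yellow',[.407,-.239])
eggfit(['wrist'],'egg_brown',[p[0],p[1],p[2]-.002])
inc([.411,-.0912,.0595],-.407,s)
```

```text
[ 0.40015229 -0.0095415   0.20052599]
0.4870953982569239
cup_blue wrist [ 0.4117 -0.0915] res [-0.3 -0.6  0.2  0.5]
cup_yellow wrist [0.3241 0.0274] res [ 19.9  15.7 -27.9 -33.3]
egg_brown ['wrist'] [ 0.3986 -0.0089  0.1972] res [-0.1  0.1  0.1 -0.1]
[0.411, -0.0912, 0.0595] yaw-0.407 t [0.0561 0.0945 0.188 ] a [-0.0001 -0.0001  0.0003] rows 3.9
```

>>> send_rows:
  increments:
    - {"ax":0,"ay":0,"az":0,"tx":0.03,"ty":0.045,"tz":0.02,"fingers":0.3}
    - {"ax":0,"ay":0,"az":0,"tx":0.058,"ty":0.0945,"tz":0.05,"fingers":0.3}
    - {"ax":0,"ay":0,"az":0,"tx":0.058,"ty":0.0945,"tz":0.1,"fingers":0.3}
    - {"ax":0,"ay":0,"az":0,"tx":0.058,"ty":0.0945,"tz":0.14,"fingers":0.3}
    - {"ax":0,"ay":0,"az":0,"tx":0.058,"ty":0.0945,"tz":0.16,"fingers":0.3}
    - {"ax":0,"ay":0,"az":0,"tx":0.058,"ty":0.0945,"tz":0.17,"fingers":0.3}
    - {"ax":0,"ay":0,"az":0,"tx":0.058,"ty":0.0945,"tz":0.178,"fingers":0.3}
    - {"ax":0,"ay":0,"az":0,"tx":0.058,"ty":0.0945,"tz":0.183,"fingers":0.3}
    - {"ax":0,"ay":0,"az":0,"tx":0.058,"ty":0.0945,"tz":0.187,"fingers":0.3}
    - {"ax":0,"ay":0,"az":0,"tx":0.058,"ty":0.0945,"tz":0.187,"fingers":0.3}

```text
clock: 9.68
ee_pos: [0.4123, -0.0921, 0.0604]
ee_rot: [3.077, -0.634, 0.002]
force: [0.5, 0.0, -1.2]
width: 0.485
finger_force: 22.7
```

Run:
```python
from h import *
p=pose();o=observe();print(p,o['width'],o['force'])
g=eggfit(['wrist'],'egg_brown',[p[0],p[1],p[2]-.002])
w=snap('wrist');save(w,'cupb',(180,120,380,320),3)
```

```text
[ 0.41235253 -0.09216277  0.06065137] 0.48539198904410674 [ 0.08074158  0.09786055 -1.13712233]
egg_brown ['wrist'] [ 0.4102 -0.0916  0.0561] res [ 0.4 -0.3 -0.4  0.3]
```

View pics/cupb.png

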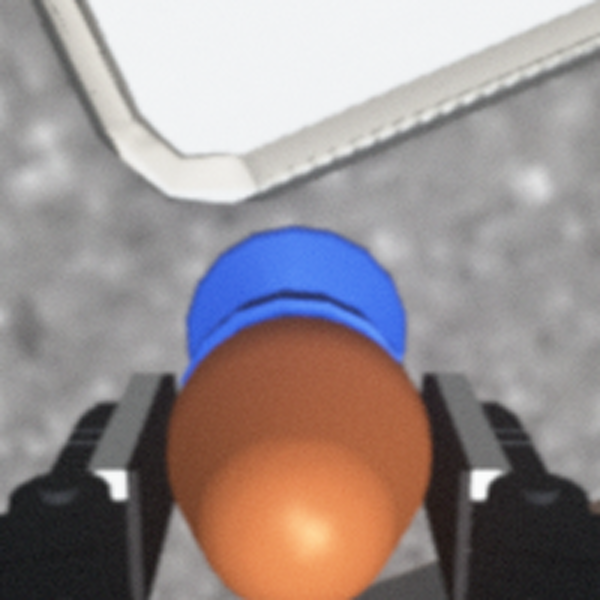

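The egg sits centred just above the blue cup, with the cup at (297,290) and the egg at (299,440). I'm releasing it.

>>> send_rows:
  increments:
    - {"ax":0,"ay":0,"az":0,"tx":0,"ty":0,"tz":0.0015,"fingers":0.46}
    - {"ax":0,"ay":0,"az":0,"tx":0,"ty":0,"tz":0.0015,"fingers":0.5}
    - {"ax":0,"ay":0,"az":0,"tx":0,"ty":0,"tz":0.0015,"fingers":0.52}
    - {"ax":0,"ay":0,"az":0,"tx":0,"ty":0,"tz":0.0015,"fingers":0.55}
    - {"ax":0,"ay":0,"az":0,"tx":0,"ty":0,"tz":0.0015,"fingers":0.6}
    - {"ax":0,"ay":0,"az":0,"tx":0,"ty":0,"tz":0.0015,"fingers":0.7}
    - {"ax":0,"ay":0,"az":0,"tx":0,"ty":0,"tz":0,"fingers":0.8}
    - {"ax":0,"ay":0,"az":0,"tx":0,"ty":0,"tz":-0.03,"fingers":0.9}
    - {"ax":0,"ay":0,"az":0,"tx":0,"ty":0,"tz":-0.08,"fingers":1}
    - {"ax":0,"ay":0,"az":0,"tx":0,"ty":0,"tz":-0.13,"fingers":1}

```text
clock: 10.87
ee_pos: [0.4103, -0.0916, 0.158]
ee_rot: [-3.076, 0.635, 0.006]
force: [1.1, -0.8, -0.2]
width: 1.0
finger_force: 0.0
```

Run:
```python
from h import *
p=pose();print(p); s=observe();s['ee_pos']=p
eggfit(['wrist'],'egg_brown',[.411,-.0912,.055]);eggfit(['scene'],'egg_brown',[.411,-.0912,.055]);fit('wrist','cup_blue',[.412,-.0925]);
inc([.4691,.1272,.24],-.407,s)
```

```text
[ 0.41356732 -0.09279373  0.1612802 ]
egg_brown ['wrist'] [ 0.4098 -0.091   0.0477] res [ 0.5 -0.5 -0.5  0.5]
egg_brown ['scene'] [ 0.4206 -0.1091  0.0362] res [-0.2  0.2  0.2 -0.2]
cup_blue wrist none
[0.4691, 0.1272, 0.24] yaw-0.407 t [-0.0477 -0.2987 -0.1051] a [-0.     -0.0005  0.    ] rows 5.8
```

>>> send_rows:
  increments:
    - {"ax":0,"ay":0,"az":0,"tx":0,"ty":0,"tz":-0.05,"fingers":1}
    - {"ax":0,"ay":0,"az":0,"tx":-0.01,"ty":-0.04,"tz":-0.095,"fingers":1}
    - {"ax":0,"ay":0,"az":0,"tx":-0.048,"ty":-0.299,"tz":-0.105,"fingers":1}
    - {"ax":0,"ay":0,"az":0,"tx":-0.048,"ty":-0.299,"tz":-0.105,"fingers":1}
    - {"ax":0,"ay":0,"az":0,"tx":-0.048,"ty":-0.299,"tz":-0.105,"fingers":1}
    - {"ax":0,"ay":0,"az":0,"tx":-0.048,"ty":-0.299,"tz":-0.105,"fingers":1}
    - {"ax":0,"ay":0,"az":0,"tx":-0.048,"ty":-0.299,"tz":-0.105,"fingers":1}
    - {"ax":0,"ay":0,"az":0,"tx":-0.048,"ty":-0.299,"tz":-0.105,"fingers":1}
    - {"ax":0,"ay":0,"az":0,"tx":-0.048,"ty":-0.299,"tz":-0.105,"fingers":1}

```text
clock: 12.12
ee_pos: [0.4672, 0.1294, 0.2354]
ee_rot: [3.077, -0.629, -0.002]
force: [0.7, 0.0, -0.2]
width: 1.001
finger_force: 0.0
```

Run:
```python
from h import *
p=pose();print(p); s=observe();s['ee_pos']=p
eggfit(['wrist'],'egg_white',[.469,.127,.118]);
d=snap('scene');save(d,'s2',(270,150,420,262),5)
inc([.4691,.1272,.117],-.407,s)
```

```text
[0.46676207 0.12801275 0.23544836]
egg_white ['wrist'] [0.4663 0.128  0.1094] res [-0.1  0.1  0.1 -0.1]
[0.4691, 0.1272, 0.117] yaw-0.407 t [ 0.0035 -0.0004  0.1579] a [ 0.0002  0.0002 -0.0002] rows 2.8
```

View pics/s2.png

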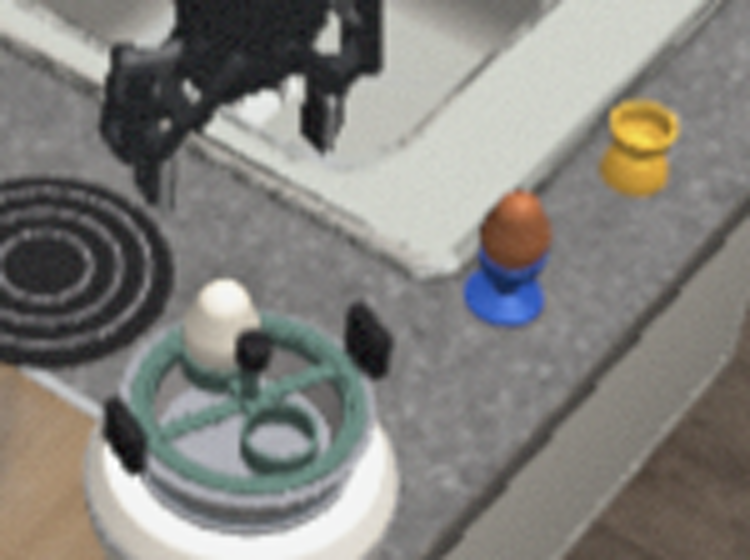

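The brown egg stands upright in the blue cup at (515,235). The white egg is at (222,325) in the crop.

>>> send_rows:
  increments:
    - {"ax":0,"ay":0,"az":0,"tx":0.002,"ty":-0.0005,"tz":0.05,"fingers":1}
    - {"ax":0,"ay":0,"az":0,"tx":0.002,"ty":-0.0005,"tz":0.1,"fingers":1}
    - {"ax":0,"ay":0,"az":0,"tx":0.002,"ty":-0.0005,"tz":0.138,"fingers":1}
    - {"ax":0,"ay":0,"az":0,"tx":0.002,"ty":-0.0005,"tz":0.157,"fingers":1}
    - {"ax":0,"ay":0,"az":0,"tx":0.002,"ty":-0.0005,"tz":0.157,"fingers":1}
  newtons: 22

```text
clock: 12.88
ee_pos: [0.4662, 0.1267, 0.1156]
ee_rot: [3.074, -0.636, -0.01]
force: [-0.4, -0.1, -0.7]
width: 0.999
finger_force: 0.0
```

>>> send_rows:
  increments:
    - {"ax":0,"ay":0,"az":0,"tx":0,"ty":0,"tz":0,"fingers":0.7}
    - {"ax":0,"ay":0,"az":0,"tx":0,"ty":0,"tz":0,"fingers":0.6}
    - {"ax":0,"ay":0,"az":0,"tx":0,"ty":0,"tz":0,"fingers":0.55}
    - {"ax":0,"ay":0,"az":0,"tx":0,"ty":0,"tz":0,"fingers":0.5}
    - {"ax":0,"ay":0,"az":0,"tx":0,"ty":0,"tz":0,"fingers":0.4}
    - {"ax":0,"ay":0,"az":0,"tx":0,"ty":0,"tz":0,"fingers":0.3}
    - {"ax":0,"ay":0,"az":0,"tx":0,"ty":0,"tz":0,"fingers":0.3}
    - {"ax":0,"ay":0,"az":0,"tx":0,"ty":0,"tz":0,"fingers":0.3}
  newtons: 22

```text
clock: 13.55
ee_pos: [0.4701, 0.1278, 0.1198]
ee_rot: [-3.076, 0.634, -0.004]
force: [-1.0, -1.4, 7.8]
width: 0.485
finger_force: 22.0
```

>>> send_rows:
  increments:
    - {"ax":0,"ay":0,"az":0,"tx":0,"ty":0,"tz":-0.01,"fingers":0.3}
    - {"ax":0,"ay":0,"az":0,"tx":0,"ty":0,"tz":-0.03,"fingers":0.3}
    - {"ax":0,"ay":0,"az":0,"tx":0,"ty":0,"tz":-0.07,"fingers":0.3}
    - {"ax":0,"ay":0,"az":0,"tx":0,"ty":0,"tz":-0.12,"fingers":0.3}
    - {"ax":0,"ay":0,"az":0,"tx":0,"ty":0,"tz":-0.16,"fingers":0.3}
    - {"ax":0,"ay":0,"az":0,"tx":0,"ty":0,"tz":-0.18,"fingers":0.3}
    - {"ax":0,"ay":0,"az":0,"tx":0,"ty":0,"tz":-0.18,"fingers":0.3}

```text
clock: 14.13
ee_pos: [0.4713, 0.1283, 0.258]
ee_rot: [-3.074, 0.634, -0.012]
force: [1.0, 0.1, -0.7]
width: 0.484
finger_force: 22.6
```

Run:
```python
from h import *
p=pose();print(p); s=observe();s['ee_pos']=p;print(s['width'],s['finger_force'],s['force'])
g=eggfit(['wrist'],'egg_white',[p[0],p[1],p[2]-.002]);print(R.from_rotvec(s['ee_rot']).inv().apply(g-p).round(4))
fit('scene','cup_yellow',[.406,-.235])
inc([.41,-.15,.24],-.407,s)
```

```text
[0.46954833 0.12803788 0.2551356 ]
0.48544914228383423 22.645386457443237 [-0.33828627 -0.09121774 -2.06878838]
egg_white ['wrist'] [0.4657 0.1285 0.2496] res [ 0.3 -0.2 -0.3  0.2]
[-0.0037  0.0011  0.0055]
cup_yellow scene [ 0.4059 -0.2336] res [-1.6 -0.8  1.5  0.7]
[0.41, -0.15, 0.24] yaw-0.407 t [0.0738 0.3719 0.0205] a [0.0002 0.0004 0.    ] rows 6.8
```

>>> send_rows:
  increments:
    - {"ax":0,"ay":0,"az":0,"tx":0.01,"ty":0.05,"tz":0,"fingers":0.3}
    - {"ax":0,"ay":0,"az":0,"tx":0.02,"ty":0.1,"tz":0,"fingers":0.3}
    - {"ax":0,"ay":0,"az":0,"tx":0.03,"ty":0.15,"tz":0,"fingers":0.3}
    - {"ax":0,"ay":0,"az":0,"tx":0.04,"ty":0.2,"tz":0,"fingers":0.3}
    - {"ax":0,"ay":0,"az":0,"tx":0.05,"ty":0.25,"tz":0,"fingers":0.3}
    - {"ax":0,"ay":0,"az":0,"tx":0.06,"ty":0.3,"tz":0.01,"fingers":0.3}
    - {"ax":0,"ay":0,"az":0,"tx":0.07,"ty":0.345,"tz":0.02,"fingers":0.3}
    - {"ax":0,"ay":0,"az":0,"tx":0.074,"ty":0.372,"tz":0.02,"fingers":0.3}
    - {"ax":0,"ay":0,"az":0,"tx":0.074,"ty":0.372,"tz":0.02,"fingers":0.3}
    - {"ax":0,"ay":0,"az":0,"tx":0.074,"ty":0.372,"tz":0.02,"fingers":0.3}

```text
clock: 15.37
ee_pos: [0.409, -0.151, 0.238]
ee_rot: [-3.075, 0.639, 0.002]
force: [0.0, 0.5, -0.4]
width: 0.487
finger_force: 22.7
```

Run:
```python
from h import *
p=pose();print(p); s=observe();s['ee_pos']=p;print(s['width'])
fit('scene','cup_yellow',[.406,-.235])
c=fit('wrist','cup_yellow',[.406,-.235])
g=eggfit(['wrist'],'egg_white',[p[0],p[1],p[2]-.002]);print(R.from_rotvec(s['ee_rot']).inv().apply(g-p).round(4))
w=snap('wrist');save(w,'w3',scale=1.4)
print(proj(w,rings(c,SH['cup_yellow']).reshape(2,-1,3).mean(1))*1.4)
inc([c[0],c[1],.061],-.407,s)
```

```text
[ 0.409289   -0.15002014  0.23815495]
0.4836907442800754
cup_yellow scene [ 0.4069 -0.2325] res [-0.  -0.8  0.   0.8]
cup_yellow wrist [ 0.4052 -0.2374] res [-0.7 -0.3  0.6  0.3]
egg_white ['wrist'] [ 0.4068 -0.1487  0.2347] res [ 0.2 -0.2 -0.2  0.2]
[-0.0029 -0.0002  0.0035]
[[495.9237518  226.49925962]
 [483.74428625 221.00828416]]
[np.float64(0.405198188763565), np.float64(-0.23736940465791964), 0.061] yaw-0.407 t [0.041  0.1093 0.2361] a [-0.0001  0.0001  0.0003] rows 4.7
```

View pics/w3.png

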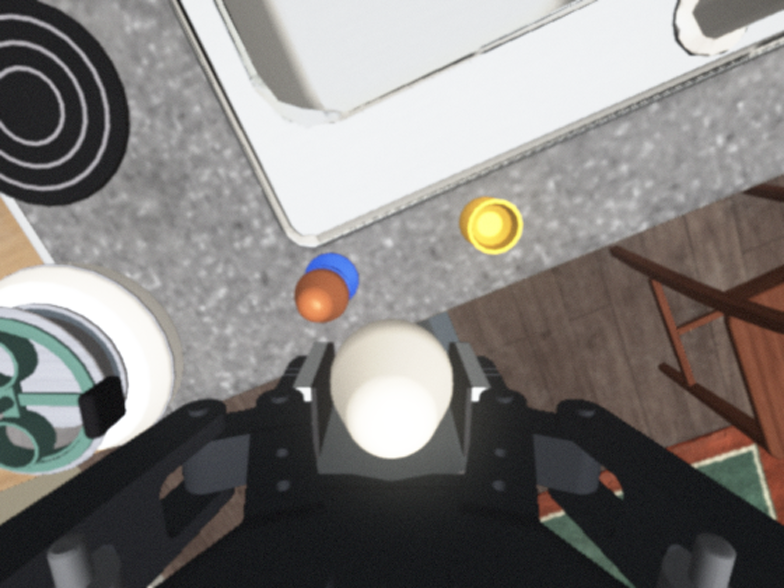

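The yellow cup mouth is at (493,226), and the white egg is held upright at (392,385). I'm moving above the cup.

>>> send_rows:
  increments:
    - {"ax":0,"ay":0,"az":0,"tx":0.02,"ty":0.05,"tz":0.02,"fingers":0.3}
    - {"ax":0,"ay":0,"az":0,"tx":0.0435,"ty":0.107,"tz":0.04,"fingers":0.3}
    - {"ax":0,"ay":0,"az":0,"tx":0.0435,"ty":0.107,"tz":0.09,"fingers":0.3}
    - {"ax":0,"ay":0,"az":0,"tx":0.0435,"ty":0.107,"tz":0.14,"fingers":0.3}
    - {"ax":0,"ay":0,"az":0,"tx":0.0435,"ty":0.107,"tz":0.18,"fingers":0.3}
    - {"ax":0,"ay":0,"az":0,"tx":0.0435,"ty":0.107,"tz":0.21,"fingers":0.3}
    - {"ax":0,"ay":0,"az":0,"tx":0.0435,"ty":0.107,"tz":0.218,"fingers":0.3}
    - {"ax":0,"ay":0,"az":0,"tx":0.0435,"ty":0.107,"tz":0.218,"fingers":0.3}

```text
clock: 16.58
ee_pos: [0.4067, -0.2361, 0.0737]
ee_rot: [-3.075, 0.634, 0.006]
force: [0.5, 0.2, -1.2]
width: 0.485
finger_force: 22.8
```

Run:
```python
from h import *
p=pose();print(p); s=observe();print(s['force'])
w=snap('wrist');save(w,'w4',(180,120,380,320),3)
print((proj(w,rings([.406,-.236],[(.0215,.044)]))[::15]-[180,120])*3)
```

```text
[ 0.40789585 -0.23700235  0.07521551]
[-0.03340576 -0.8803908  -1.16451257]
[[251.31428015 292.87209371]
 [187.46481506 377.50418166]
 [234.47026857 468.09826065]
 [340.50389163 476.45923989]
 [403.15987794 395.01660098]
 [356.4822919  301.66572422]]
```

View pics/w4.png

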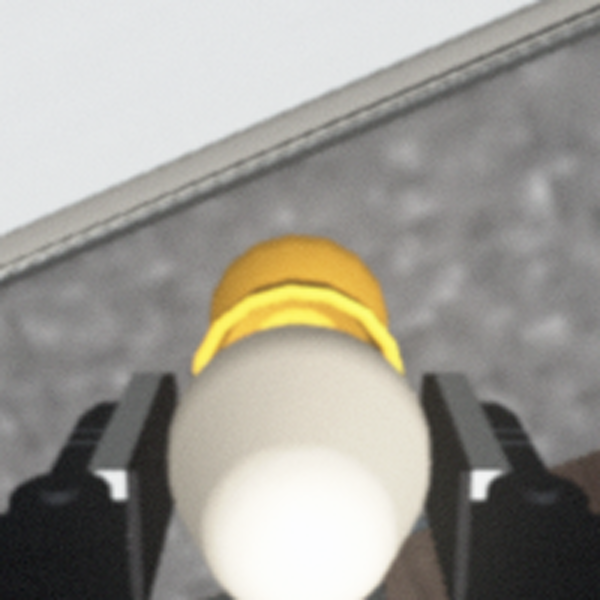

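The egg (299,450) is centred over the yellow mouth (298,290 at the top). I'm lowering and releasing.

>>> send_rows:
  increments:
    - {"ax":0,"ay":0,"az":0,"tx":0,"ty":0,"tz":0.008,"fingers":0.3}
    - {"ax":0,"ay":0,"az":0,"tx":0,"ty":0,"tz":0.014,"fingers":0.3}
    - {"ax":0,"ay":0,"az":0,"tx":0,"ty":0,"tz":0.018,"fingers":0.3}
    - {"ax":0,"ay":0,"az":0,"tx":0,"ty":0,"tz":0.02,"fingers":0.3}
    - {"ax":0,"ay":0,"az":0,"tx":0,"ty":0,"tz":0.02,"fingers":0.3}

```text
clock: 17.25
ee_pos: [0.4074, -0.2367, 0.0596]
ee_rot: [-3.076, 0.635, 0.001]
force: [0.7, -0.0, -0.7]
width: 0.487
finger_force: 22.8
```

>>> send_rows:
  increments:
    - {"ax":0,"ay":0,"az":0,"tx":0,"ty":0,"tz":0,"fingers":0.46}
    - {"ax":0,"ay":0,"az":0,"tx":0,"ty":0,"tz":0,"fingers":0.5}
    - {"ax":0,"ay":0,"az":0,"tx":0,"ty":0,"tz":0,"fingers":0.52}
    - {"ax":0,"ay":0,"az":0,"tx":0,"ty":0,"tz":0,"fingers":0.55}
    - {"ax":0,"ay":0,"az":0,"tx":0,"ty":0,"tz":0,"fingers":0.6}
    - {"ax":0,"ay":0,"az":0,"tx":0,"ty":0,"tz":0,"fingers":0.7}
    - {"ax":0,"ay":0,"az":0,"tx":0,"ty":0,"tz":0,"fingers":0.8}
    - {"ax":0,"ay":0,"az":0,"tx":0,"ty":0,"tz":-0.03,"fingers":0.9}
    - {"ax":0,"ay":0,"az":0,"tx":0,"ty":0,"tz":-0.08,"fingers":1}
    - {"ax":0,"ay":0,"az":0,"tx":0,"ty":0,"tz":-0.13,"fingers":1}

```text
clock: 18.08
ee_pos: [0.4066, -0.2361, 0.1577]
ee_rot: [-3.075, 0.634, 0.005]
force: [1.8, 0.2, -0.3]
width: 0.999
finger_force: 0.0
```

Run:
```python
from h import *
p=pose();print(p); s=observe();s['ee_pos']=p
inc([.4388,.1403,.26],-.407,s)
```

```text
[ 0.4093756  -0.23823077  0.16139349]
[0.4388, 0.1403, 0.26] yaw-0.407 t [-0.1633 -0.479  -0.1323] a [ 0.0001 -0.0005  0.    ] rows 9.4
```

>>> send_rows:
  increments:
    - {"ax":0,"ay":0,"az":0,"tx":0,"ty":0,"tz":-0.05,"fingers":1}
    - {"ax":0,"ay":0,"az":0,"tx":-0.163,"ty":-0.479,"tz":-0.132,"fingers":1}
    - {"ax":0,"ay":0,"az":0,"tx":-0.163,"ty":-0.479,"tz":-0.132,"fingers":1}
    - {"ax":0,"ay":0,"az":0,"tx":-0.163,"ty":-0.479,"tz":-0.132,"fingers":1}
    - {"ax":0,"ay":0,"az":0,"tx":-0.163,"ty":-0.479,"tz":-0.132,"fingers":1}
    - {"ax":0,"ay":0,"az":0,"tx":-0.163,"ty":-0.479,"tz":-0.132,"fingers":1}
    - {"ax":0,"ay":0,"az":0,"tx":-0.163,"ty":-0.479,"tz":-0.132,"fingers":1}
    - {"ax":0,"ay":0,"az":0,"tx":-0.163,"ty":-0.479,"tz":-0.132,"fingers":1}
    - {"ax":0,"ay":0,"az":0,"tx":-0.163,"ty":-0.479,"tz":-0.132,"fingers":0.7}
    - {"ax":0,"ay":0,"az":0,"tx":-0.163,"ty":-0.479,"tz":-0.132,"fingers":0.6}

```text
clock: 19.12
ee_pos: [0.4353, 0.1339, 0.2537]
ee_rot: [3.076, -0.634, -0.005]
force: [1.6, 0.3, 0.8]
width: 0.748
finger_force: 0.0
```

>>> send_rows:
  increments:
    - {"ax":0,"ay":0,"az":0,"tx":0,"ty":0,"tz":0,"fingers":0.6}
    - {"ax":0,"ay":0,"az":0,"tx":0,"ty":0,"tz":0,"fingers":0.6}

```text
clock: 19.28
ee_pos: [0.4359, 0.1339, 0.2537]
ee_rot: [3.078, -0.627, -0.004]
force: [-0.8, 0.3, 0.3]
width: 0.596
finger_force: 0.0
```

Run:
```python
from h import *
p=pose();print(p); s=observe();s['ee_pos']=p
fit('wrist','drip_dish',[.465,.387]);fit('scene','drip_dish',[.465,.387]);fit('scene','trivet',[.63,.075]);fit('scene','salt_shaker',[.615,.238])
w=snap('wrist');sc=snap('scene')
print((proj(w,[[.4388,.1403,.145]])[0]-[180,90])*2)
cv2.imwrite('pics/knob.png',np.hstack([cv2.resize(w['frame'][90:290,180:380,::-1],(400,400)),cv2.resize(sc['frame'][150:230,330:410,::-1],(400,400))]))
inc([.4388,.1403,.127],-.407,s)
```

```text
[0.43581499 0.13215485 0.25364773]
drip_dish wrist [0.4603 0.3844] res [-0.8 -0.4  0.8  0.7]
drip_dish scene [0.4612 0.3868] res [-0.3  0.3  0.3 -0.3]
trivet scene [0.6379 0.0765] res [-0.8  0.3  0.8 -0.4]
salt_shaker scene [0.6108 0.2409] res [-1.5 -3.8  1.9  2.3]
[177.78652204 242.4889545 ]
[0.4388, 0.1403, 0.127] yaw-0.407 t [-0.0003 -0.0118  0.1688] a [ 0.0003  0.0003 -0.0003] rows 3.0
```

View pics/knob.png

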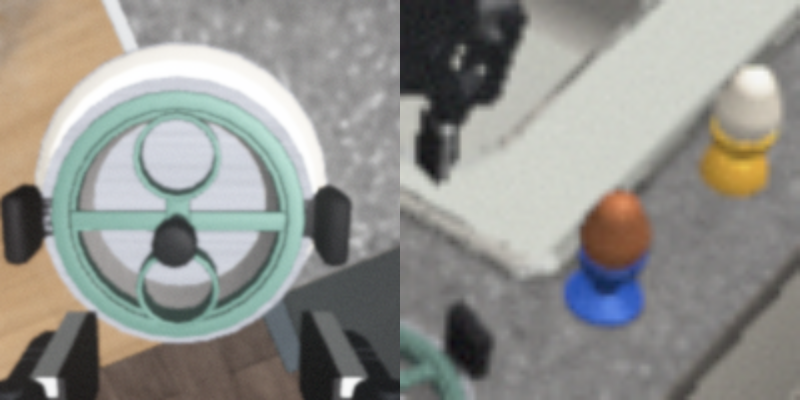

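Both eggs stand in their cups: brown at (617,235), white at (750,105). The knob is at (174,240), within 2 mm of prediction. I'm gripping it.

>>> send_rows:
  increments:
    - {"ax":0,"ay":0,"az":0,"tx":0,"ty":-0.013,"tz":0.03,"fingers":0.6}
    - {"ax":0,"ay":0,"az":0,"tx":0,"ty":-0.013,"tz":0.08,"fingers":0.6}
    - {"ax":0,"ay":0,"az":0,"tx":0,"ty":-0.013,"tz":0.13,"fingers":0.6}
    - {"ax":0,"ay":0,"az":0,"tx":0,"ty":-0.013,"tz":0.155,"fingers":0.6}
    - {"ax":0,"ay":0,"az":0,"tx":0,"ty":-0.013,"tz":0.169,"fingers":0.6}
    - {"ax":0,"ay":0,"az":0,"tx":0,"ty":-0.013,"tz":0.169,"fingers":0.6}
  newtons: 40

```text
clock: 20.48
ee_pos: [0.4387, 0.1407, 0.126]
ee_rot: [3.075, -0.634, -0.008]
force: [0.1, 0.1, -0.4]
width: 0.6
finger_force: 0.0
```

>>> send_rows:
  increments:
    - {"ax":0,"ay":0,"az":0,"tx":0,"ty":0,"tz":0,"fingers":0.35}
    - {"ax":0,"ay":0,"az":0,"tx":0,"ty":0,"tz":0,"fingers":0.28}
    - {"ax":0,"ay":0,"az":0,"tx":0,"ty":0,"tz":0,"fingers":0.2}
    - {"ax":0,"ay":0,"az":0,"tx":0,"ty":0,"tz":0,"fingers":0.1}
    - {"ax":0,"ay":0,"az":0,"tx":0,"ty":0,"tz":0,"fingers":0.1}
    - {"ax":0,"ay":0,"az":0,"tx":0,"ty":0,"tz":0,"fingers":0.1}
    - {"ax":0,"ay":0,"az":0,"tx":0,"ty":0,"tz":0,"fingers":0.1}
  newtons: 40

```text
clock: 21.07
ee_pos: [0.4418, 0.1412, 0.1295]
ee_rot: [-3.076, 0.634, -0.004]
force: [-0.3, 1.2, 7.4]
width: 0.218
finger_force: 39.4
```

>>> send_rows:
  increments:
    - {"ax":0,"ay":0,"az":0,"tx":0,"ty":0,"tz":-0.01,"fingers":0.1}
    - {"ax":0,"ay":0,"az":0,"tx":0,"ty":0,"tz":-0.03,"fingers":0.1}
    - {"ax":0,"ay":0,"az":0,"tx":0,"ty":0,"tz":-0.06,"fingers":0.1}
    - {"ax":0,"ay":0,"az":0,"tx":0,"ty":0,"tz":-0.1,"fingers":0.1}
    - {"ax":0,"ay":0,"az":0,"tx":0,"ty":0,"tz":-0.13,"fingers":0.1}
    - {"ax":0,"ay":0,"az":0,"tx":0,"ty":0,"tz":-0.14,"fingers":0.1}
    - {"ax":0,"ay":0,"az":0,"tx":0,"ty":0,"tz":-0.14,"fingers":0.1}

```text
clock: 21.65
ee_pos: [0.4421, 0.1412, 0.2356]
ee_rot: [-3.075, 0.634, -0.007]
force: [0.4, 0.4, -1.3]
width: 0.221
finger_force: 39.1
```

Run:
```python
from h import *
p=pose();print(p); s=observe();s['ee_pos']=p;print(s['width'],s['finger_force'],s['force'])
w=snap('wrist');sc=snap('scene')
cv2.imwrite('pics/rk.png',np.hstack([cv2.resize(w['frame'][:,:,::-1],(533,400)),cv2.resize(sc['frame'][170:290,280:360,::-1],(266,400))]))
inc([.462,.34,.21],-.407,s)
```

```text
[0.44068738 0.14098456 0.23360134]
0.2178496405375613 39.10957932472229 [-0.48400047 -0.84021317 -0.24088211]
[0.462, 0.34, 0.21] yaw-0.407 t [-0.0788 -0.255   0.0313] a [0.0002 0.0004 0.    ] rows 4.8
```

View pics/rk.png

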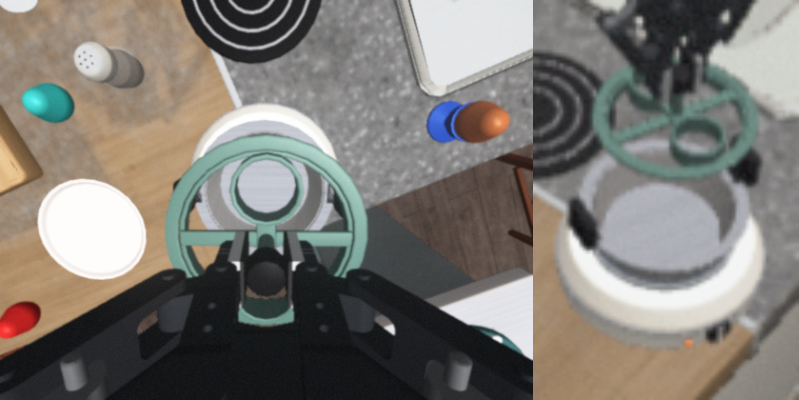

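The rack hangs level from the knob (265,275), and the bowl stays on the base. The dish is at (92,228).

>>> send_rows:
  increments:
    - {"ax":0,"ay":0,"az":0,"tx":-0.012,"ty":-0.04,"tz":0,"fingers":0.1}
    - {"ax":0,"ay":0,"az":0,"tx":-0.027,"ty":-0.09,"tz":0,"fingers":0.1}
    - {"ax":0,"ay":0,"az":0,"tx":-0.042,"ty":-0.14,"tz":0,"fingers":0.1}
    - {"ax":0,"ay":0,"az":0,"tx":-0.057,"ty":-0.19,"tz":0,"fingers":0.1}
    - {"ax":0,"ay":0,"az":0,"tx":-0.07,"ty":-0.23,"tz":0,"fingers":0.1}
    - {"ax":0,"ay":0,"az":0,"tx":-0.079,"ty":-0.255,"tz":0,"fingers":0.1}
    - {"ax":0,"ay":0,"az":0,"tx":-0.079,"ty":-0.255,"tz":0,"fingers":0.1}
    - {"ax":0,"ay":0,"az":0,"tx":-0.079,"ty":-0.255,"tz":0,"fingers":0.1}

```text
clock: 22.62
ee_pos: [0.4613, 0.3407, 0.2319]
ee_rot: [3.076, -0.631, -0.003]
force: [-0.4, -0.0, -0.8]
width: 0.216
finger_force: 39.3
```

Run:
```python
from h import *
p=pose();print(p); s=observe();s['ee_pos']=p;print(s['width'])
c=fit('wrist','drip_dish',[.462,.386])
fit('scene','drip_dish',[.462,.386])
w=snap('wrist');save(w,'w5')
print(proj(w,rings([.462,.386],SH['drip_dish']))[::15])
inc([.462,.386,.09],-.407,s)
```

```text
[0.46130737 0.33959361 0.23223553]
0.21644689096389505
drip_dish wrist [0.462  0.3825] res [-0.8 -1.1  0.8 10.6]
drip_dish scene [0.4601 0.388 ] res [-0.3  0.8  0.3 -0.7]
[[218.22506164 144.54268465]
 [185.62315606 193.51190364]
 [213.31235762 244.07212994]
 [269.88873753 248.61548075]
 [302.68081283 203.32115822]
 [276.32770679 149.6281278 ]]
[0.462, 0.386, 0.09] yaw-0.407 t [-0.0236 -0.0574  0.1896] a [ 0.0002  0.0001 -0.0001] rows 3.6
```

View pics/w5.png

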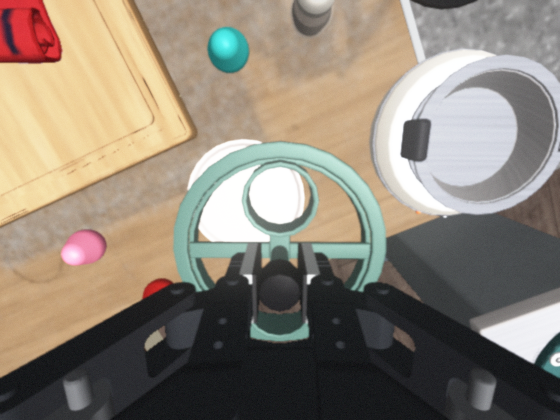

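>>> send_rows:
  increments:
    - {"ax":0,"ay":0,"az":0,"tx":-0.015,"ty":-0.03,"tz":0,"fingers":0.1}
    - {"ax":0,"ay":0,"az":0,"tx":-0.025,"ty":-0.055,"tz":0.02,"fingers":0.1}
    - {"ax":0,"ay":0,"az":0,"tx":-0.025,"ty":-0.055,"tz":0.06,"fingers":0.1}
    - {"ax":0,"ay":0,"az":0,"tx":-0.025,"ty":-0.055,"tz":0.11,"fingers":0.1}
    - {"ax":0,"ay":0,"az":0,"tx":-0.025,"ty":-0.055,"tz":0.15,"fingers":0.1}
    - {"ax":0,"ay":0,"az":0,"tx":-0.025,"ty":-0.055,"tz":0.18,"fingers":0.1}
    - {"ax":0,"ay":0,"az":0,"tx":-0.025,"ty":-0.055,"tz":0.2,"fingers":0.1}
    - {"ax":0,"ay":0,"az":0,"tx":-0.025,"ty":-0.055,"tz":0.2,"fingers":0.1}
    - {"ax":0,"ay":0,"az":0,"tx":-0.025,"ty":-0.055,"tz":0.2,"fingers":0.1}

```text
clock: 23.82
ee_pos: [0.4607, 0.385, 0.0829]
ee_rot: [3.076, -0.635, -0.002]
force: [1.2, 0.6, -1.4]
width: 0.216
finger_force: 39.5
```

Run:
```python
from h import *
p=pose();print(p); s=observe();s['ee_pos']=p;print(s['width'],s['force'])
w=snap('wrist');sc=snap('scene')
cv2.imwrite('pics/dish.png',np.hstack([cv2.resize(w['frame'][:,:,::-1],(533,400)),cv2.resize(sc['frame'][250:350,200:300,::-1],(267,267)).repeat(1,0) if 0 else cv2.copyMakeBorder(cv2.resize(sc['frame'][250:350,200:300,::-1],(267,267)),0,133,0,0,cv2.BORDER_CONSTANT)]))
```

```text
[0.46166514 0.38563115 0.08413514]
0.22040561349765392 [-0.26913797  1.66385723 -0.99706946]
```

View pics/dish.png

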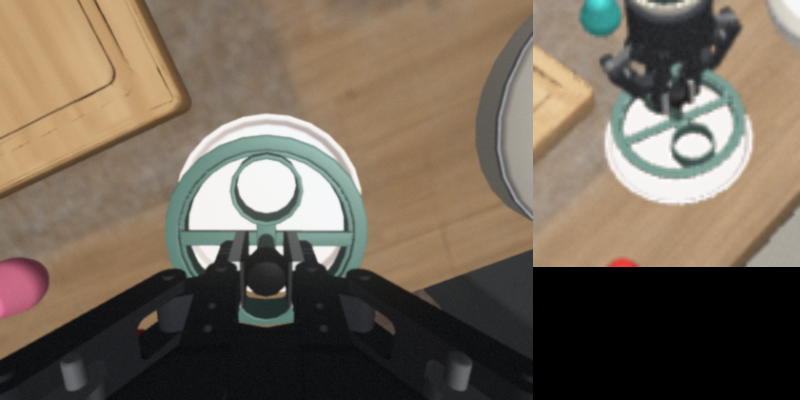

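The dish (270,200) and rack (266,210) are nearly concentric. I'm nudging 2 mm and lowering.

>>> send_rows:
  increments:
    - {"ax":0,"ay":0,"az":0,"tx":0,"ty":0.003,"tz":0.015,"fingers":0.1}
    - {"ax":0,"ay":0,"az":0,"tx":0,"ty":0.003,"tz":0.03,"fingers":0.1}
    - {"ax":0,"ay":0,"az":0,"tx":0,"ty":0.003,"tz":0.038,"fingers":0.1}
    - {"ax":0,"ay":0,"az":0,"tx":0,"ty":0.003,"tz":0.042,"fingers":0.1}
    - {"ax":0,"ay":0,"az":0,"tx":0,"ty":0.003,"tz":0.044,"fingers":0.1}
    - {"ax":0,"ay":0,"az":0,"tx":0,"ty":0.003,"tz":0.044,"fingers":0.1}

```text
clock: 24.62
ee_pos: [0.4598, 0.3831, 0.0506]
ee_rot: [3.076, -0.634, -0.001]
force: [-1.4, -0.3, 1.3]
width: 0.218
finger_force: 39.7
```

>>> send_rows:
  increments:
    - {"ax":0,"ay":0,"az":0,"tx":0,"ty":0,"tz":0.002,"fingers":0.1}
    - {"ax":0,"ay":0,"az":0,"tx":0,"ty":0,"tz":0.002,"fingers":0.1}

```text
clock: 24.78
ee_pos: [0.4598, 0.3832, 0.0505]
ee_rot: [3.077, -0.634, -0.001]
force: [-5.1, -4.0, 15.1]
width: 0.216
finger_force: 41.0
```

Contact (15 N). I'm backing off 1 mm, releasing and rising.

>>> send_rows:
  increments:
    - {"ax":0,"ay":0,"az":0,"tx":0,"ty":0,"tz":-0.0015,"fingers":0.1}
    - {"ax":0,"ay":0,"az":0,"tx":0,"ty":0,"tz":-0.0015,"fingers":0.22}
    - {"ax":0,"ay":0,"az":0,"tx":0,"ty":0,"tz":-0.0015,"fingers":0.27}
    - {"ax":0,"ay":0,"az":0,"tx":0,"ty":0,"tz":-0.0015,"fingers":0.4}
    - {"ax":0,"ay":0,"az":0,"tx":0,"ty":0,"tz":-0.0015,"fingers":0.5}
    - {"ax":0,"ay":0,"az":0,"tx":0,"ty":0,"tz":-0.0015,"fingers":0.5}
    - {"ax":0,"ay":0,"az":0,"tx":0,"ty":0,"tz":-0.04,"fingers":0.5}
    - {"ax":0,"ay":0,"az":0,"tx":0,"ty":0,"tz":-0.09,"fingers":0.5}
    - {"ax":0,"ay":0,"az":0,"tx":0,"ty":0,"tz":-0.14,"fingers":0.5}
    - {"ax":0,"ay":0,"az":0,"tx":0,"ty":0,"tz":-0.19,"fingers":0.5}

```text
clock: 25.62
ee_pos: [0.4597, 0.383, 0.1924]
ee_rot: [3.076, -0.634, -0.002]
force: [0.6, 0.8, -0.2]
width: 0.5
finger_force: 0.0
```

Run:
```python
from h import *
p=pose();print(p); s=observe();s['ee_pos']=p;print(s['width'],s['force'])
w=snap('wrist');sc=snap('scene')
cv2.imwrite('pics/dish2.png',np.hstack([cv2.resize(w['frame'][:,:,::-1],(533,400)),cv2.resize(sc['frame'][200:350,200:300,::-1],(267,400))]))
for a,b in((1,'L'),(-1,'R')): print(b, .4388+a*.075*np.cos(1.164), .1403+a*.075*np.sin(1.164))
```

```text
[0.46239686 0.38485466 0.19651203]
0.49994292113198147 [ 0.15367271  0.49224371 -0.61225836]
L 0.4684751849028827 0.2091794846161012
R 0.40912481509711734 0.0714205153838988
```

View pics/dish2.png

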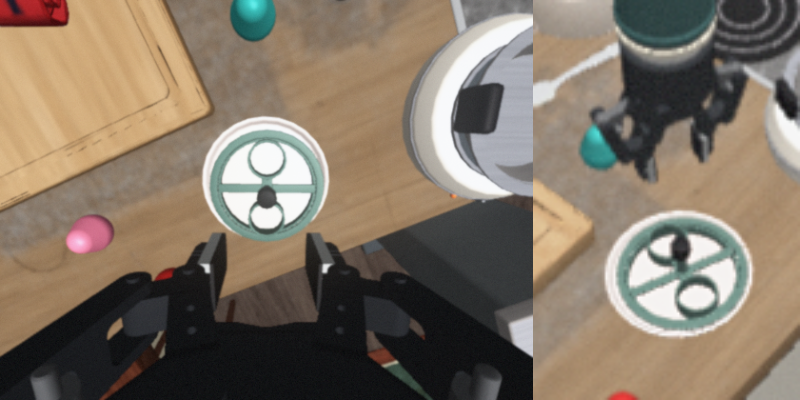

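The rack sits fully inside the dish (266,190). Next is the bowl, by its right-hand grip, which is clear of the shaker.

Run:
```python
from h import *
p=pose();s=observe();s['ee_pos']=p;inc([.409,.0714,.22],-.407,s)
```

```text
[0.409, 0.0714, 0.22] yaw-0.407 t [ 0.1027  0.4076 -0.0396] a [0.0004 0.0003 0.    ] rows 7.6
```

>>> send_rows:
  increments:
    - {"ax":0,"ay":0,"az":0,"tx":0.005,"ty":0.02,"tz":-0.04,"fingers":0.6}
    - {"ax":0,"ay":0,"az":0,"tx":0.103,"ty":0.4075,"tz":-0.04,"fingers":0.6}
    - {"ax":0,"ay":0,"az":0,"tx":0.103,"ty":0.4075,"tz":-0.04,"fingers":0.6}
    - {"ax":0,"ay":0,"az":0,"tx":0.103,"ty":0.4075,"tz":-0.04,"fingers":0.6}
    - {"ax":0,"ay":0,"az":0,"tx":0.103,"ty":0.4075,"tz":-0.04,"fingers":0.6}
    - {"ax":0,"ay":0,"az":0,"tx":0.103,"ty":0.4075,"tz":-0.04,"fingers":0.6}
    - {"ax":0,"ay":0,"az":0,"tx":0.103,"ty":0.4075,"tz":-0.04,"fingers":0.6}
    - {"ax":0,"ay":0,"az":0,"tx":0.103,"ty":0.4075,"tz":-0.04,"fingers":0.6}
    - {"ax":0,"ay":0,"az":0,"tx":0.103,"ty":0.4075,"tz":-0.04,"fingers":0.6}
    - {"ax":0,"ay":0,"az":0,"tx":0.103,"ty":0.4075,"tz":-0.04,"fingers":0.6}

```text
clock: 26.95
ee_pos: [0.4093, 0.0699, 0.2208]
ee_rot: [3.075, -0.641, -0.002]
force: [0.2, 1.1, 0.3]
width: 0.598
finger_force: 0.0
```

Run:
```python
from h import *
p=pose();print(p); s=observe();s['ee_pos']=p;print(s['width'],s['force'])
w=snap('wrist')
e=np.array([.396,.918]);t=np.array([.918,-.396]);c=np.array([.4388,.1403])
P=[np.r_[c-e*r+t*x,.123] for r in(.069,.081) for x in(-.017,.017)]+[np.r_[c+e*r+t*x,.123] for r in(.069,.081) for x in(-.017,.017)]
im=w['frame'][:,:,::-1].copy()
for q in proj(w,P): cv2.circle(im,tuple(q.round().astype(int).tolist()),2,(0,0,255),-1)
for q in proj(w,rings(c,[(.07,.093)])): cv2.circle(im,tuple(q.round().astype(int).tolist()),0,(0,255,0),-1)
cv2.imwrite('pics/grip.png',cv2.resize(im[60:340,60:400],(680,560)))
inc([.4091,.0714,.110],-.407,s)
```

```text
[0.4100404  0.07162277 0.22100831]
0.6014910763096483 [ 0.43232997 -0.22099312 -0.47722459]
[0.4091, 0.0714, 0.11] yaw-0.407 t [-0.001   0.0009  0.148 ] a [-0.0001  0.0001  0.0002] rows 2.7
```

View pics/grip.png

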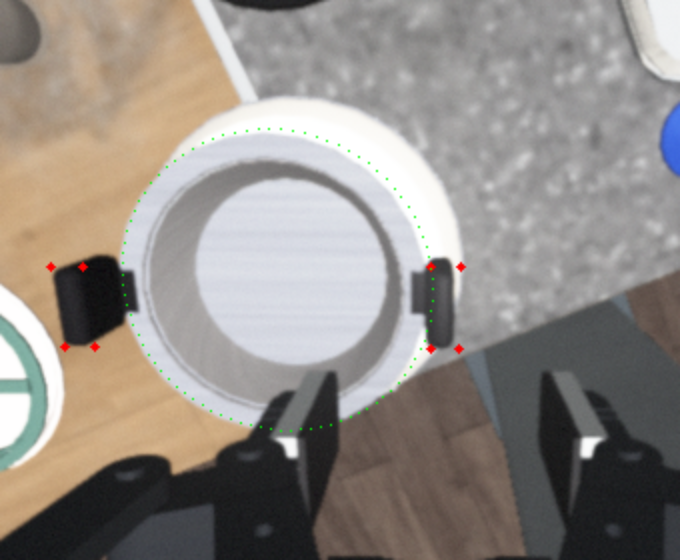

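The right grip's top is at (440,262)–(440,345), about 2 mm inward of prediction. I'm shifting for that and descending.

>>> send_rows:
  increments:
    - {"ax":0,"ay":0,"az":0,"tx":0,"ty":-0.001,"tz":0.03,"fingers":0.6}
    - {"ax":0,"ay":0,"az":0,"tx":0,"ty":-0.001,"tz":0.08,"fingers":0.6}
    - {"ax":0,"ay":0,"az":0,"tx":0,"ty":-0.001,"tz":0.12,"fingers":0.6}
    - {"ax":0,"ay":0,"az":0,"tx":0,"ty":-0.001,"tz":0.14,"fingers":0.6}
    - {"ax":0,"ay":0,"az":0,"tx":0,"ty":-0.001,"tz":0.148,"fingers":0.6}
    - {"ax":0,"ay":0,"az":0,"tx":0,"ty":-0.001,"tz":0.148,"fingers":0.6}
  newtons: 80

```text
clock: 27.7
ee_pos: [0.4096, 0.0738, 0.1091]
ee_rot: [3.077, -0.632, -0.005]
force: [0.1, -0.2, 0.7]
width: 0.601
finger_force: 0.0
```

>>> send_rows:
  increments:
    - {"ax":0,"ay":0,"az":0,"tx":0,"ty":0,"tz":0,"fingers":0.4}
    - {"ax":0,"ay":0,"az":0,"tx":0,"ty":0,"tz":0,"fingers":0.3}
    - {"ax":0,"ay":0,"az":0,"tx":0,"ty":0,"tz":0,"fingers":0.22}
    - {"ax":0,"ay":0,"az":0,"tx":0,"ty":0,"tz":0,"fingers":0.16}
    - {"ax":0,"ay":0,"az":0,"tx":0,"ty":0,"tz":0,"fingers":0.1}
    - {"ax":0,"ay":0,"az":0,"tx":0,"ty":0,"tz":0,"fingers":0}
    - {"ax":0,"ay":0,"az":0,"tx":0,"ty":0,"tz":0,"fingers":0}
    - {"ax":0,"ay":0,"az":0,"tx":0,"ty":0,"tz":0,"fingers":0}
  newtons: 80

```text
clock: 28.37
ee_pos: [0.4114, 0.0727, 0.1114]
ee_rot: [-3.076, 0.635, -0.004]
force: [-0.7, 0.2, 6.7]
width: 0.119
finger_force: 78.1
```

>>> send_rows:
  increments:
    - {"ax":0,"ay":0,"az":0,"tx":0,"ty":0,"tz":-0.01,"fingers":0}
    - {"ax":0,"ay":0,"az":0,"tx":0,"ty":0,"tz":-0.025,"fingers":0}
    - {"ax":0,"ay":0,"az":0,"tx":0,"ty":0,"tz":-0.045,"fingers":0}
    - {"ax":0,"ay":0,"az":0,"tx":0,"ty":0,"tz":-0.07,"fingers":0}
    - {"ax":0,"ay":0,"az":0,"tx":0,"ty":0,"tz":-0.09,"fingers":0}
    - {"ax":0,"ay":0,"az":0,"tx":0,"ty":0,"tz":-0.1,"fingers":0}
    - {"ax":0,"ay":0,"az":0,"tx":0,"ty":0,"tz":-0.1,"fingers":0}

```text
clock: 28.95
ee_pos: [0.4116, 0.0727, 0.1872]
ee_rot: [-3.076, 0.634, -0.006]
force: [0.2, 0.4, -1.3]
width: 0.118
finger_force: 78.3
```

Run:
```python
from h import *
p=pose();print(p); s=observe();s['ee_pos']=p;print(s['width'],s['finger_force'],s['force'])
w=snap('wrist');sc=snap('scene')
fit('scene','trivet',[.637,.0765]);fit('wrist','trivet',[.637,.0765])
cv2.imwrite('pics/bowl.png',np.hstack([cv2.resize(w['frame'][:,:,::-1],(533,400)),cv2.resize(sc['frame'][170:290,270:350,::-1],(266,400))]))
# bowl centre from lip outline, tool y offset expected 75 mm
M=R.from_rotvec(s['ee_rot']);print(M.apply([0,-.075,0])+p)
```

```text
[0.4106682  0.07272514 0.18583261]
0.12202771337426851 78.33904981613159 [ 0.24404493  0.04301254 -2.08729667]
trivet scene [0.6393 0.0748] res [-1.7 -0.2  1.7  0.1]
trivet wrist [0.5378 0.12  ] res [ -3.4  -0.8   3.6 116.9]
[0.44034707 0.14160302 0.18578273]
```

View pics/bowl.png

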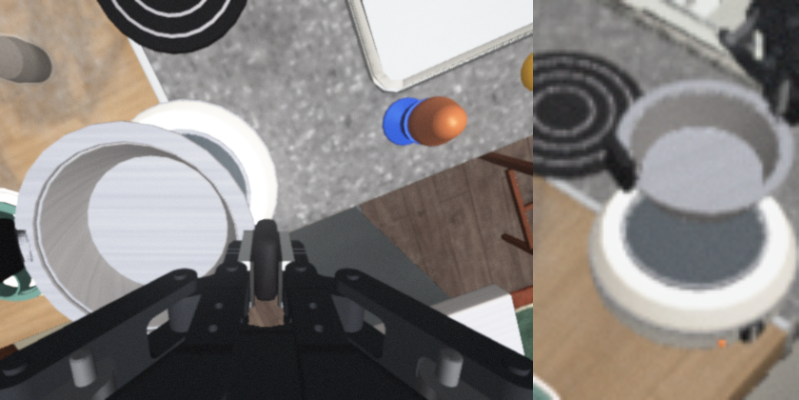

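The bowl is lifted level by its grip (265,250), and the trivet is at (172,20). I'm moving part-way and looking again.

Run:
```python
from h import *
p=pose();s=observe();s['ee_pos']=p;inc([.51,.04,.186],-.407,s)
```

```text
[0.51, 0.04, 0.186] yaw-0.407 t [ 0.1393 -0.0125 -0.0013] a [-0.  0.  0.] rows 2.5
```

>>> send_rows:
  increments:
    - {"ax":0,"ay":0,"az":0,"tx":0.02,"ty":-0.002,"tz":0,"fingers":0}
    - {"ax":0,"ay":0,"az":0,"tx":0.05,"ty":-0.005,"tz":0,"fingers":0}
    - {"ax":0,"ay":0,"az":0,"tx":0.085,"ty":-0.008,"tz":0,"fingers":0}
    - {"ax":0,"ay":0,"az":0,"tx":0.115,"ty":-0.011,"tz":0,"fingers":0}
    - {"ax":0,"ay":0,"az":0,"tx":0.132,"ty":-0.0125,"tz":0,"fingers":0}
    - {"ax":0,"ay":0,"az":0,"tx":0.139,"ty":-0.0125,"tz":0,"fingers":0}
    - {"ax":0,"ay":0,"az":0,"tx":0.139,"ty":-0.0125,"tz":0,"fingers":0}

```text
clock: 30.23
ee_pos: [0.5105, 0.0398, 0.1851]
ee_rot: [-3.077, 0.635, 0.0]
force: [0.2, -0.1, -1.9]
width: 0.12
finger_force: 78.4
```

Run:
```python
from h import *
p=pose();print(p); s=observe();s['ee_pos']=p;print(s['width'])
w=snap('wrist')
g=cv2.cvtColor(w['frame'],cv2.COLOR_RGB2GRAY)
c=np.array([.638,.0755])
im=w['frame'][:,:,::-1].copy()
for q in proj(w,rings(c,[(.08,.008)])): cv2.circle(im,tuple(q.round().astype(int).tolist()),0,(0,255,0),-1)
b=p[:2]+.075*np.array([.396,.918])
for q in proj(w,rings(b,[(.07,p[2]-.110+.055+.038)])): cv2.circle(im,tuple(q.round().astype(int).tolist()),0,(0,0,255),-1)
print(b)
cv2.imwrite('pics/tr.png',cv2.resize(im,(784,588)))
fit('wrist','trivet',c)
inc([.638-.0297,.0755-.0689,.16],-.407,s)
```

```text
[0.50897548 0.0402465  0.18496885]
0.12381739924596706
[0.53867548 0.1090965 ]
trivet wrist [0.6313 0.0746] res [ 0.7 -1.4 -0.7 13.2]
[0.6083000000000001, 0.006599999999999995, 0.16] yaw-0.407 t [ 0.1394 -0.0112  0.033 ] a [0.0001 0.0003 0.0001] rows 2.6
```

View pics/tr.png

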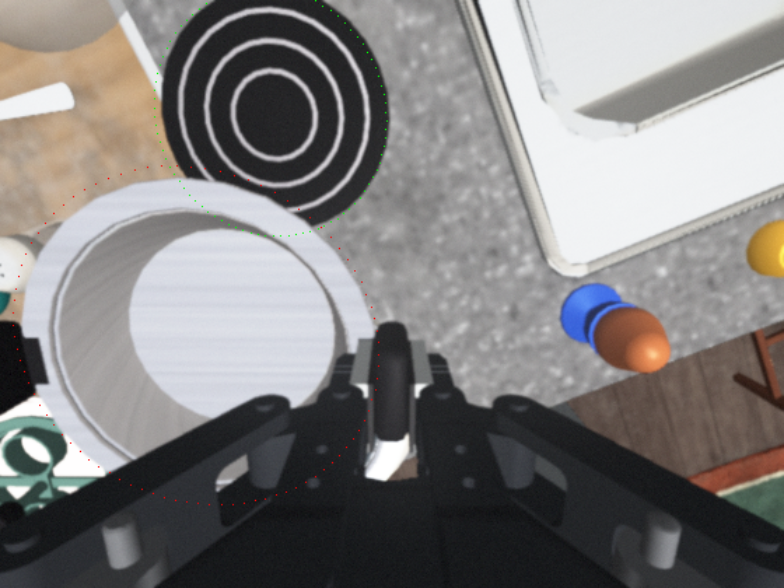

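The trivet (275,113) matches the prediction and the bowl is held level. I'm moving above the trivet, then lowering.

>>> send_rows:
  increments:
    - {"ax":0,"ay":0,"az":0,"tx":0.02,"ty":-0.002,"tz":0,"fingers":0}
    - {"ax":0,"ay":0,"az":0,"tx":0.05,"ty":-0.005,"tz":0,"fingers":0}
    - {"ax":0,"ay":0,"az":0,"tx":0.085,"ty":-0.008,"tz":0,"fingers":0}
    - {"ax":0,"ay":0,"az":0,"tx":0.115,"ty":-0.01,"tz":0.01,"fingers":0}
    - {"ax":0,"ay":0,"az":0,"tx":0.132,"ty":-0.011,"tz":0.03,"fingers":0}
    - {"ax":0,"ay":0,"az":0,"tx":0.139,"ty":-0.011,"tz":0.06,"fingers":0}
    - {"ax":0,"ay":0,"az":0,"tx":0.139,"ty":-0.011,"tz":0.09,"fingers":0}
    - {"ax":0,"ay":0,"az":0,"tx":0.139,"ty":-0.011,"tz":0.11,"fingers":0}
    - {"ax":0,"ay":0,"az":0,"tx":0.139,"ty":-0.011,"tz":0.12,"fingers":0}
    - {"ax":0,"ay":0,"az":0,"tx":0.139,"ty":-0.011,"tz":0.12,"fingers":0}

```text
clock: 31.42
ee_pos: [0.6072, 0.0068, 0.0935]
ee_rot: [3.077, -0.634, -0.006]
force: [-0.7, 0.1, -2.0]
width: 0.122
finger_force: 78.3
```

Run:
```python
from h import *
p=pose();print(p); s=observe();print(s['width'],s['force'])
c=np.array([.638,.0755]);im=[]
for n in('wrist','scene'):
    w=snap(n);q=w['frame'][:,:,::-1].copy();h=p[2]-.055
    for z,r,col in((.008,.08,(0,255,0)),(h+.038,.07,(0,0,255))):
        cc=c if r==.08 else p[:2]+.075*np.array([.396,.918])
        for u in proj(w,rings(cc,[(r,z)])): cv2.circle(q,tuple(u.round().astype(int).tolist()),0,col,-1)
    im.append(q)
cv2.imwrite('pics/tr2.png',np.hstack([cv2.resize(im[0],(480,360)),cv2.resize(im[1][160:250,240:320],(320,360),interpolation=cv2.INTER_CUBIC)]))
```

```text
[0.60854557 0.00664987 0.09514696]
0.12561000572149716 [ 0.37510822  0.36190409 -2.57797539]
```

View pics/tr2.png

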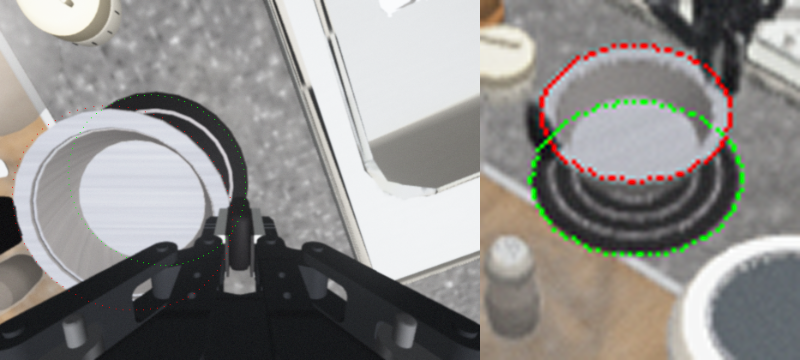

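In the scene picture the predicted lip and trivet outlines fit the bowl (635,112) and trivet (637,178). I'm lowering the bowl.

>>> send_rows:
  increments:
    - {"ax":0,"ay":0,"az":0,"tx":0,"ty":0,"tz":0.012,"fingers":0}
    - {"ax":0,"ay":0,"az":0,"tx":0,"ty":0,"tz":0.024,"fingers":0}
    - {"ax":0,"ay":0,"az":0,"tx":0,"ty":0,"tz":0.032,"fingers":0}
    - {"ax":0,"ay":0,"az":0,"tx":0,"ty":0,"tz":0.037,"fingers":0}
    - {"ax":0,"ay":0,"az":0,"tx":0,"ty":0,"tz":0.039,"fingers":0}
    - {"ax":0,"ay":0,"az":0,"tx":0,"ty":0,"tz":0.039,"fingers":0}

```text
clock: 32.22
ee_pos: [0.6084, 0.0065, 0.0653]
ee_rot: [3.077, -0.635, -0.002]
force: [0.0, 0.1, -1.4]
width: 0.124
finger_force: 78.3
```

>>> send_rows:
  increments:
    - {"ax":0,"ay":0,"az":0,"tx":0,"ty":0,"tz":0.002,"fingers":0}
    - {"ax":0,"ay":0,"az":0,"tx":0,"ty":0,"tz":0.002,"fingers":0}
    - {"ax":0,"ay":0,"az":0,"tx":0,"ty":0,"tz":0.002,"fingers":0}

```text
clock: 32.47
ee_pos: [0.6093, 0.0065, 0.0648]
ee_rot: [-3.077, 0.635, -0.001]
force: [0.6, -0.2, -1.3]
width: 0.118
finger_force: 78.4
```

>>> send_rows:
  increments:
    - {"ax":0,"ay":0,"az":0,"tx":0,"ty":0,"tz":0.0015,"fingers":0}
    - {"ax":0,"ay":0,"az":0,"tx":0,"ty":0,"tz":0.0015,"fingers":0}
    - {"ax":0,"ay":0,"az":0,"tx":0,"ty":0,"tz":0.0015,"fingers":0}

```text
clock: 32.72
ee_pos: [0.6093, 0.0064, 0.0645]
ee_rot: [-3.077, 0.634, -0.002]
force: [-1.5, -0.1, 4.9]
width: 0.127
finger_force: 79.5
```

Touching down (5 N). I'm releasing slowly and then rising.

>>> send_rows:
  increments:
    - {"ax":0,"ay":0,"az":0,"tx":0,"ty":0,"tz":0,"fingers":0.12}
    - {"ax":0,"ay":0,"az":0,"tx":0,"ty":0,"tz":0,"fingers":0.16}
    - {"ax":0,"ay":0,"az":0,"tx":0,"ty":0,"tz":0,"fingers":0.25}
    - {"ax":0,"ay":0,"az":0,"tx":0,"ty":0,"tz":0,"fingers":0.4}
    - {"ax":0,"ay":0,"az":0,"tx":0,"ty":0,"tz":0,"fingers":0.55}
    - {"ax":0,"ay":0,"az":0,"tx":0,"ty":0,"tz":0,"fingers":0.55}
    - {"ax":0,"ay":0,"az":0,"tx":0,"ty":0,"tz":-0.03,"fingers":0.55}
    - {"ax":0,"ay":0,"az":0,"tx":0,"ty":0,"tz":-0.08,"fingers":0.55}
    - {"ax":0,"ay":0,"az":0,"tx":0,"ty":0,"tz":-0.13,"fingers":0.55}
    - {"ax":0,"ay":0,"az":0,"tx":0,"ty":0,"tz":-0.2,"fingers":0.55}

```text
clock: 33.55
ee_pos: [0.6078, 0.0066, 0.2029]
ee_rot: [3.077, -0.635, -0.005]
force: [0.7, -0.2, -0.4]
width: 0.556
finger_force: 0.0
```

>>> send_rows:
  increments:
    - {"ax":0,"ay":0,"az":0,"tx":0,"ty":0,"tz":-0.1,"fingers":0.55}
    - {"ax":0,"ay":0,"az":0,"tx":0,"ty":0,"tz":-0.1,"fingers":0.55}
    - {"ax":0,"ay":0,"az":0,"tx":0,"ty":0,"tz":-0.1,"fingers":0.55}

```text
clock: 33.8
ee_pos: [0.6132, 0.0061, 0.286]
ee_rot: [-3.075, 0.634, -0.022]
force: [1.4, 0.4, 0.5]
width: 0.555
finger_force: 0.0
```

Run:
```python
from h import *
p=pose();print(p); c=[.638,.0755]
w=snap('scene');q=w['frame'][:,:,::-1].copy()
for r,z in((.08,.008),(.07,.046)):
    P=proj(w,rings(c,[(r,z)]))
    for u in P: cv2.circle(q,tuple(u.round().astype(int).tolist()),0,(0,0,255),-1)
cv2.imwrite('pics/fin.png',cv2.resize(q[150:350,200:420],(660,600),interpolation=cv2.INTER_CUBIC))
```

```text
[0.6108938  0.00629363 0.28136097]
```

View pics/fin.png

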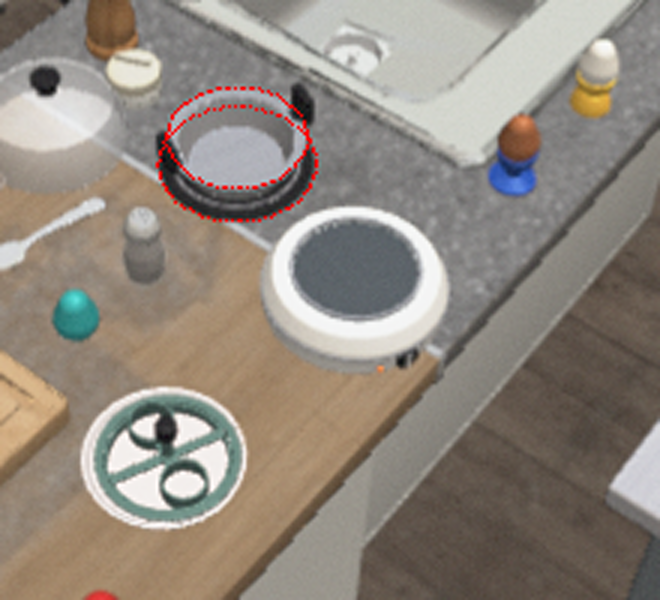

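The bowl is centred on the trivet (238,160), the rack is in the dish (165,455), both eggs stand in their cups, and the shaker is where it was (144,245). I'm handing in.

```bash
python3 -c "
from plant import order; print(order.finish_job())"
```

```text
the job is handed in; nothing more can be done
None
```

The job is done and handed in: brown egg in the blue cup, white egg in the yellow cup, rack in the drip dish and bowl centred on the trivet, with the shaker untouched, in about 34 s; the result of the judging was not shown.

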